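# Press a copper stub home in a valve body on the lever press

## Robot

A 6-joint arm with a two-finger parallel gripper is mounted at the origin on the work surface. World frame = base frame: x ahead of the robot, y to its left, z up, the work surface at z = 0. Lengths are in m, angles in degrees, forces in N, time in s.
With the tool pointing down it reaches from about 0.4 to 0.825 m from the base axis. Payload 7 kg.
Tool frame: the origin (TCP) lies midway between the tips of the shut fingers; the grasp point (between the pads) lies 19 mm behind it (r.grip_depth is the distance from the TCP to the grasp point, in m); z points along the fingers, y is the line along which they close (so a half turn about z gives the same grasp; the last joint's range is limited). The gripper opens to 88 mm and grips with 3 to 60 N. Pads are 19 mm wide; open, the fingers measure 130 mm over their backs; the gripper's body (78 mm by 193 mm) begins 47 mm behind the grasp point.
Start: joints at [82.569, 20.546, 0.682, 0, -70.136, -16.507], TCP at [0.274, 0.617, 0.227] pointing down, gripper open.
Joint ranges: [-176.03, 176.03], [-82.01, 121.73], [-58.28, 71.71], [-173.87, 95.51], [-174.79, -0.11], [-173.66, 173.66]. Speed limits (degrees/s): [136.94, 136.94, 172.46, 180, 180, 180].

## Interface

Orientations are given as [roll, pitch, yaw] about the fixed x, y, z axes, in that order (R = Rz(yaw) Ry(pitch) Rx(roll)).
In Python, from plant import r, capture, close_job, search_frame, outline_of gives the robot as it stands.
- The arm moves only by the shell command python3 -m creep 'ROWS' [FORCE]. ROWS is JSON, a list of rows, each a list of 7 numbers: the finger opening in mm, from 0 to 87.6, then the shift along the world's x, y, z in units of 25 mm (1.0 is 25 mm), then the turn, a rotation vector about the world's x, y, z in degrees. In form: [[hand, x, y, z, ax, ay, az], ...]. A call has 1 to 8 rows; each row shifts and turns the commanded pose from where the row before left it; what a row does not reach is not made up. A row lasts 1/12 s, in which the tool goes at most 41.7 mm and 7.16 degrees, less where a joint would pass 70% of its speed; a pose out of reach is approached as far as the arm can. A call is refused whole if a number of a shift passes 1 or a number of a turn 7.16, either way. A call with a gripper value outside its range is refused whole. The fingers move at their own pace and stop on an object; FORCE is the grip in N (left out, the last holds). Time passes only in rows, so rows that do not move let the fingers close. It gives the time, the measured TCP pose, the force, the opening and the grip force at its end, in the units of the state.
- r.get_state(): the state, without advancing time (a new reading comes with each control period).
- capture(name): name is "scene" or "top" or "wrist"; returns a dict with "frame" (480x640x3 uint8, red, green, blue), "K" (3x3 intrinsics, pixels), "k1" (the pictures are not rectified: a ray, as slopes to the right and down, at radius r is drawn at 1 + k1 r^2 times it, then the intrinsics apply), "origin" and "rotation" of the camera in the world. Camera axes: x right, y down, z forward; pixel columns grow to the right and rows downward; lengths in m; the calibration is good to about 2 mm. A picture is of the moment at which its call begins. There is no depth.
- close_job(): hands the job in; it is judged then, once.
Trained networks look in a picture, given as the dict that the camera call returned (one of the last four; its "shot" number tells which), for a name from the list of things; names that differ only in an ending like _2 or _b are one class to them, and where a whole thing is asked for, a point or a joint stands for the part that bears it (a point fixed in the world has none). Each returns a list of dicts, best first, with "conf" (0 to 1); they miss things now and then, are a little off and sometimes report something else, mostly with a low value. They report only what shows in the picture. A call takes as long as a camera call. They do not tell look-alikes from the thing itself.
- search_frame(picture, target): "bbox" ([left, top, right, bottom] in pixels, round what is visible of it).
- outline_of(picture, target): "region" (480x640 bool, what is visible of it) and "bbox" ([left, top, right, bottom] in pixels, round what is visible of it).
The state is a dict: "time_s": time; "joints": joint angles; "qd": joint speeds; "joint_torque": joint torques, N m; "tcp_pos": TCP position; "eef_rot": TCP orientation; "contact_force": force on the tool from outside, world axes, zero at the start; "moment": the same for the moment, N m; "gripper_width": finger opening in m; "gripper_force": force on a finger pad.
Only numpy, scipy, OpenCV 4.12 (cv2) and the standard library are available. Lean on these libraries where they do the work, as an engineer would, in place of code of your own. Each camera call takes 0.05 s, during which the arm holds its last target. There are 200 camera calls.

## Task

On the small grey lever press, swing the toggle clamp over onto the brass valve body, then pull the press's lever down until the copper stub is firmly home, its bead hard on the boss, without forcing it further. Ease the lever slowly back up to its rest, never letting it fly up, and only then swing the clamp fully open again, leaving the valve body standing in its nest and the other things on the bench where they are.

Things in the scene. Friction and masses are not known exactly. Their poses are not given: they have to be found in the camera images.
- press: grey bench lever press, bolted down. Origin: on the bench under the ram's axis; x points away from the operator (the robot's side is -x), z up; yaw up to 17 degrees either way. Base plate 240 x 150 x 22 mm high (x -140 to +100, y +-75 mm). The head stands on two 22 mm round pillars at x +50, y +-42 mm. A 6 mm high fence round the valve body makes its nest.
- head_edge (a point): middle of the lower front edge of the press's head (x -55, z 175 mm in the press's frame). The head is a box, x -55 to +68, y -55 to +55, z 175 to 245 mm, and overhangs the nest. A gripper held vertical on the closed clamp's handle strikes it; the tool must lean 30 to 45 degrees there, coming from the -x side, fingers opened no more than about 40 mm.
- lever (a joint): angle of the press lever, rad: 0 at rest, standing straight up; grows to at most 1.45 as its handle is pulled towards the operator (-x) and down. Moves the ram down 30 mm per rad. Let go low down it flies up at 3 to 4 rad/s, which is too fast (1.8 is the most allowed); let go within 0.1 rad of rest is harmless.
- lever_knob (a point): middle of the lever's grip, a round black crank handle 16 mm thick, 62 mm long along the press's y (y -85 to -147, this point at y -122 mm), 140 mm from the pivot's axis: straight above it at rest (z 330 mm). A 12 mm round steel bar joins its inner end to the pivot. Held across, it turns between the fingers as the lever swings.
- lever_pivot (a point): pivot of the lever, x -20, y -85, z 190 mm in the press's frame; its axis is the press's y. A return spring always pushes the lever up: holding it takes about 2.6 N at the handle at rest, rising by about 5.9 N per rad; grease adds about 3 N per rad/s, friction in the grip 1 to 2 N.
- ram: 22 mm square vertical steel ram; origin at the middle of its lower face, 130 mm above the bench with the lever at rest. Under it sticks out a 19 mm round nose, screwed out 10 to 22 mm (differs each time, not measured), so the stub comes home at a lever angle between about 0.8 and 1.4 rad. The drive gives a little under load.
- clamp (a joint): angle of the toggle clamp, rad: 0 fully open (as it starts), handle out towards the operator (-x); grows as the handle swings up to about 1.12, closed, its rubber foot on the valve. Over-centre spring: dead centre at about 0.65; from there it goes to either end and stays; up to about 4 N at the handle.
- clamp_knob (a point): middle of the clamp's grip, a round black handle 16 mm thick, 62 mm long along the press's y (y -5 to +57, this point at y +30 mm), 82 mm from the pivot's axis. Seen from the pivot it points to -x and 12 degrees above horizontal when open (x -140, z 75 mm), 76 degrees when closed (x -80, z 138 mm, close to the press's head). A 10 mm rod joins its inner end to the pivot.
- clamp_pivot (a point): pivot of the clamp, x -60, y 0, z 58 mm in the press's frame; its axis is the press's y
- valve: loose brass valve, a 57 x 44 x 28 mm block with a round boss (28 mm across) on top, boss top 44 mm above its underside; stands in the nest under the ram. Origin: underside, on the axis of bore and ram.
- stub: upright copper tube stub, 19 mm across, started in the boss's bore; bead 26 mm across, 16 mm below its top. Origin: centre of the bead's underside; starts 12 to 18 mm above the boss; home when on the boss. Sliding takes 12 N at the ram (2.5 N at the lever's handle); stays put. Firmly home: over 30 N at the ram (6.5 N at the handle on top of the spring); over 150 N (32 N there) spoils it.
- brick: a fire brick 110 x 75 x 60 mm lying beside the press on its +y side; leave it where it is
- tin: a round flux tin, 62 mm across, 55 mm high, beside the press on its +y side; leave it where it is
- wrench: an open-ended steel wrench 180 mm long, flat on the bench on the press's -y side; leave it where it is
- tee: a small copper tee piece, 60 mm long, 22 mm thick, on the press's -y side; leave it where it is
- spray: a white spray bottle 76 mm across, 208 mm high; leave it where it is
- driver: a black-handled screwdriver 200 mm long, flat on the bench; leave it where it is
Things that resemble listed ones, but are neither listed nor needed, are in the scene too. Leave any blue or pink look-alike of the valve alone.

How it is judged:
By the outcome, as a careful person would: the job done as asked, in the order asked, and still so for the second after the job is handed in, with the robot touching nothing.
It also fails if it takes over 67 s, if anything falls off the work surface, if the arm or the gripper's body presses on something with over 40 N, if the wrist force passes 120 N, or if a joint passes its speed limit or range.

## Working session

There is one attempt and no reset: what is moved stays moved. The work goes in short steps, Python scripts to look and compute and a shell command to move; the robot and the scene stay as the last step left them, time stands still between calls to the robot, and variables do not carry over. Pictures are saved under pics/ and viewed, at most 10 in all, crops included, and the job is handed in when it is done.

```bash
ls; mkdir -p pics
python3 - <<'E'
from plant import r,capture,search_frame
import cv2,numpy as np
print(r.get_state())
for n in ["scene","top"]:
    p=capture(n); cv2.imwrite(f"pics/{n}0.png",p["frame"][:,:,::-1])
    print(n,p["K"].tolist(),p["k1"],p["origin"],p["rotation"])
    for t in ["press","head_edge","lever_knob","lever_pivot","ram","clamp_knob","clamp_pivot","valve","stub","brick","tin","lever","clamp"]:
        print(t,[(np.round(d["bbox"]).tolist(),round(d["conf"],2)) for d in search_frame(p,t)[:3]])
E
```

```text
pics
{'time_s': 0.0, 'joints': array([ 8.25692283e+01,  2.05893329e+01,  6.33433946e-01, -1.86097887e-02,
       -7.01357165e+01, -1.65065286e+01]), 'qd': array([ 0.06879303, -0.03073182,  0.06770941,  0.06850101, -0.14425055,
       -0.05698264]), 'joint_torque': array([-6.58156641e-04, -5.82721889e+01,  2.93062556e+01,  6.99729234e+00,
        6.75067960e-03, -1.48849299e-04]), 'tcp_pos': array([0.27371134, 0.61647947, 0.22564858]), 'eef_rot': array([ 1.79907189e+02, -9.25900298e-03, -2.39436303e+01]), 'contact_force': array([ 0.64856248, -0.04545165,  0.48095015]), 'moment': array([ 0.02057877, -0.05579273,  0.01447898]), 'gripper_force': 0.0, 'gripper_width': 0.08793787489251811}
scene [[601.7782961788805, 0.0, 325.57502773250354], [0.0, 601.7782961788805, 235.51412513823738], [0.0, 0.0, 1.0]] 0.032511033365773684 [ 1.48592504 -0.66606356  0.94880078] [-121.56837043    1.36201754   48.38685112]
press [([247.0, 228.0, 369.0, 367.0], 0.95)]
head_edge [([250.0, 225.0, 364.0, 368.0], 0.67)]
lever_knob [([250.0, 226.0, 289.0, 294.0], 0.81), ([410.0, 191.0, 444.0, 264.0], 0.66), ([265.
[... 1139 characters left out ...]
, 442.0, 313.0], 0.57)]
ram [([362.0, 230.0, 376.0, 243.0], 0.61)]
clamp_knob [([347.0, 269.0, 374.0, 310.0], 0.52)]
clamp_pivot [([324.0, 207.0, 445.0, 311.0], 0.64)]
valve [([415.0, 294.0, 442.0, 314.0], 0.83), ([344.0, 159.0, 364.0, 186.0], 0.72), ([293.0, 180.0, 320.0, 205.0], 0.62)]
stub [([302.0, 181.0, 308.0, 192.0], 0.62), ([419.0, 301.0, 432.0, 307.0], 0.48), ([347.0, 165.0, 353.0, 176.0], 0.44)]
brick [([268.0, 234.0, 299.0, 280.0], 0.93), ([172.0, 313.0, 233.0, 343.0], 0.51)]
tin [([280.0, 297.0, 306.0, 320.0], 0.71), ([326.0, 205.0, 446.0, 310.0], 0.55)]
lever [([394.0, 230.0, 443.0, 255.0], 0.84)]
clamp [([352.0, 268.0, 377.0, 313.0], 0.88), ([412.0, 239.0, 432.0, 252.0], 0.47)]
```

Run:
```python
import cv2
a=cv2.imread("pics/scene0.png")[180:420,190:510];cv2.imwrite("pics/sc.png",cv2.resize(a,(800,600),interpolation=cv2.INTER_CUBIC))
a=cv2.imread("pics/top0.png")[140:350,230:510];cv2.imwrite("pics/tc.png",cv2.resize(a,(800,600),interpolation=cv2.INTER_CUBIC))
```

```text
(no output)
```

View pics/sc.png

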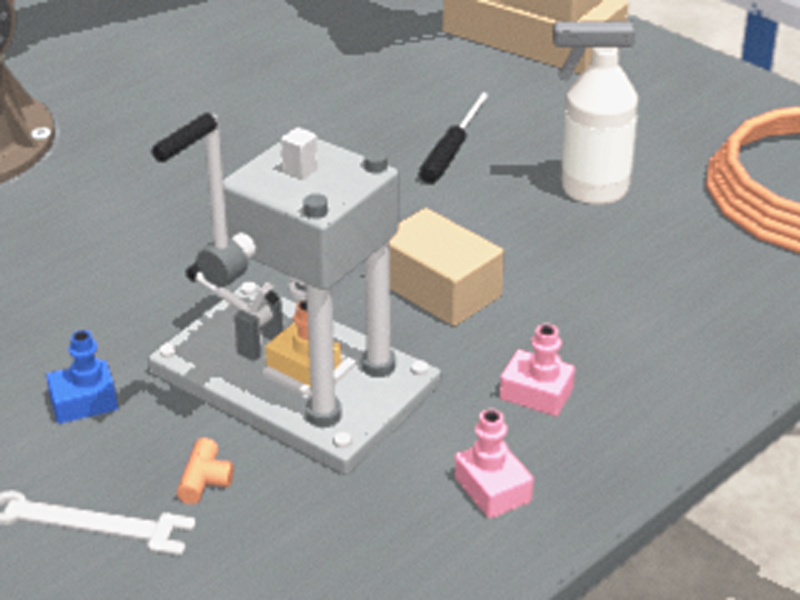

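View pics/tc.png

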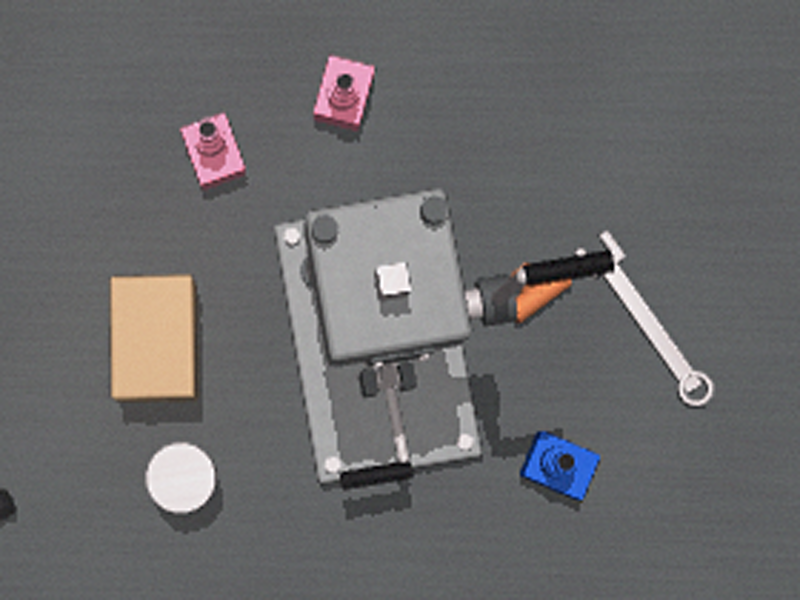

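View pics/top0.png

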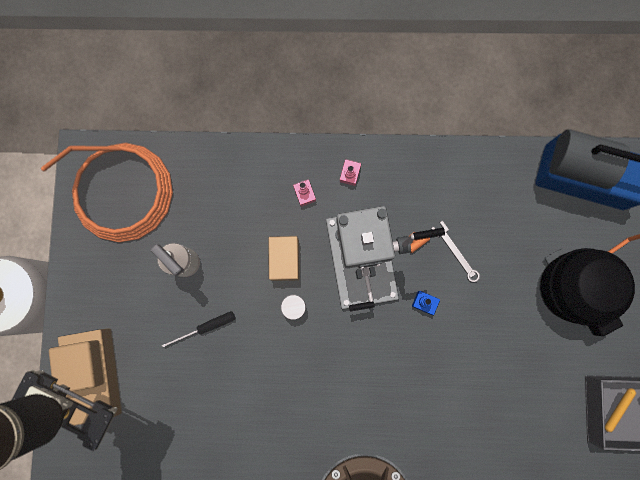

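The top picture shows the press at (362,258), with its clamp handle at (361,306) and lever grip at (428,233). Scene and top also show these look-alikes: a blue valve at (427,303) and pink ones at (304,192) and (350,172) in top. The brass valve under the ram, at about (309,319) in scene, is the right one. Next I'll fit the press pose.

```bash
cat > h.py <<'E'
import numpy as np
from scipy.spatial.transform import Rotation as R
def proj(P,c):
    Rm=R.from_euler('xyz',c["rotation"],degrees=True).as_matrix() if np.size(c["rotation"])==3 else np.array(c["rotation"])
    q=(np.atleast_2d(P)-c["origin"])@Rm; s=q[:,:2]/q[:,2:]; s=s*(1+c["k1"]*(s**2).sum(1,keepdims=True))
    K=np.array(c["K"]); return s*[K[0,0],K[1,1]]+[K[0,2],K[1,2]]
def W(p,x): # press mm -> world m
    c,s=np.cos(x[2]),np.sin(x[2]); p=np.atleast_2d(p)/1000.
    return np.c_[x[0]+c*p[:,0]-s*p[:,1],x[1]+s*p[:,0]+c*p[:,1],p[:,2]]
E
python3 - <<'E'
from h import *; from plant import capture; from scipy.optimize import least_squares
T={(-140,75,22):(321,481),(-140,-75,22):(481,457),(100,75,22):(275,228),(-55,-55,245):(469,343),(68,-55,245):(442,190),(68,55,245):(306,212),(-55,55,245):(333,362),
 (-20,-85,330):(520,275),(-20,-147,330):(614,262),(-140,57,75):(341,480),(-140,-5,75):(411,470)}
S={(-140,-75,22):(150,358),(100,-75,22):(345,462),(100,75,22):(440,372),(68,-55,245):(325,225),(68,55,245):(397,172),(-55,-55,245):(225,182),(-20,-147,330):(157,153),(-20,-85,330):(213,121)}
ct,cs=capture("top"),capture("scene")
def res(x):
    a=proj(W(list(T),x),ct)-(np.array(list(T.values()))/2.857+[230,140])
    b=proj(W(list(S),x),cs)-(np.array(list(S.values()))/2.5+[190,180])
    return np.r_[a,b]
o=least_squares(lambda x:res(x).ravel(),[.5,0,.15],x_scale=[.1,.1,.1],loss='soft_l1')
x=o.x;print(x,np.degrees(x[2]));print(np.round(res(x),1).tolist());np.save("pose.npy",x)
for n,p in dict(clampopen=(-140,30,75),clampclosed=(-80,30,138),cpiv=(-60,0,58),knob=(-20,-122,330),lpiv=(-20,-85,190),org=(0,0,0)).items(): print(n,W(p,x).round(4))
E
```

```text
[0.63426282 0.02128417 0.19439268] 11.137880279200587
[[-1.3, 0.8], [0.5, -0.8], [-1.3, -1.7], [1.8, -0.1], [0.6, -2.0], [-1.5, -1.0], [-1.0, 2.0], [0.8, -0.0], [-1.4, -0.8], [-0.6, -0.0], [-0.3, -0.9], [-2.4, -0.6], [-0.3, -0.7], [0.2, -1.3], [-1.3, 0.9], [1.0, -1.7], [-6.6, -0.9], [-0.3, 0.9], [-1.5, 0.3]]
clampopen [[0.4911 0.0237 0.075 ]]
clampclosed [[0.55   0.0353 0.138 ]]
cpiv [[0.5754 0.0097 0.058 ]]
knob [[ 0.6382 -0.1023  0.33  ]]
lpiv [[ 0.6311 -0.066   0.19  ]]
org [[0.6343 0.0213 0.    ]]
```

Run:
```python
import cv2
a=cv2.imread("pics/top0.png")[350:470,0:160]
b=cv2.imread("pics/scene0.png")
from h import *; from plant import capture
w=capture("wrist"); ct=capture("top")
print(w["origin"],w["rotation"],proj([[0.274,.617,.227],[.274,.617,.246],[.274,.617,.3]],ct).round())
a=cv2.resize(a,(640,480),interpolation=cv2.INTER_CUBIC)
cv2.imwrite("pics/g.png",cv2.resize(np.hstack([a,w["frame"][:,:,::-1]]),(800,300)))
```

```text
[0.34935686 0.5840601  0.38469989] [ 1.62541972e+02 -5.55626739e-02 -1.14001198e+02] [[ 85. 401.]
 [ 81. 403.]
 [ 68. 408.]]
```

View pics/g.png

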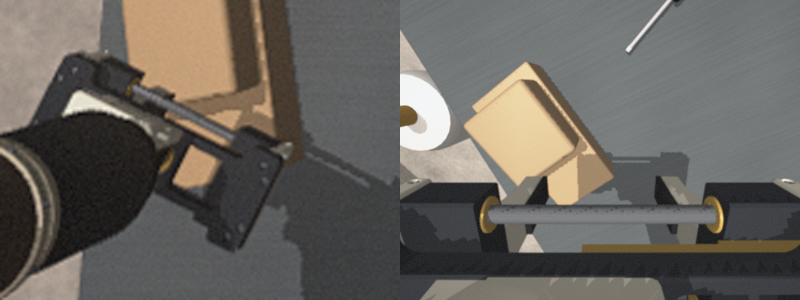

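```bash
python3 -m creep '[[0,0.2,-1,0.5,0,0,-7],[0,0.2,-1,0.5,0,0,-7],[0,0.3,-1,0.5,0,0,-7],[0,0.3,-1,0.3,0,0,-7],[0,0.3,-1,0,0,0,-7],[0,0.3,-1,0,0,0,-7],[0,0.3,-1,0,0,0,-7],[0,0.3,-1,0,0,0,-7]]' 20
python3 -m creep '[[0,0.3,-1,0,0,0,-7],[0,0.3,-1,0,0,0,-7],[0,0.3,-1,0,0,0,-7],[0,0.3,-1,0,0,0,-7],[0,0.3,-1,0,0,0,-7],[0,0.3,-1,0,0,0,-7],[0,0.3,-1,0,0,0,-7],[0,0.3,-1,0,0,0,-7]]'
python3 -m creep '[[0,0.3,-1,0,0,0,-7],[0,0.3,-1,0,0,0,-7],[0,0.3,-1,0,0,0,-7],[0,0.3,-1,0,0,0,-7],[0,0.3,-1,0,0,0,-5],[0,0.1,-1,0,0,0,0],[0,0,-1,0,0,0,0],[0,0,-1,0,0,0,0]]'
```

```text
time_s: 2.27
tcp_pos: [0.3291, 0.4157, 0.2718]
eef_rot: [-180.0, 0.0, -80.3]
contact_force: [0.5, -0.1, 0.1]
gripper_width: 0.0398
gripper_force: 0.0
time_s: 2.93
tcp_pos: [0.389, 0.2157, 0.2719]
eef_rot: [180.0, 0.0, -136.3]
contact_force: [1.6, 0.3, 0.3]
gripper_width: 0.0007
gripper_force: 0.0
time_s: 3.6
tcp_pos: [0.4288, 0.0157, 0.2718]
eef_rot: [180.0, 0.0, -168.9]
contact_force: [0.6, -0.2, -0.2]
gripper_width: 0.0005
gripper_force: 0.0
```

```bash
python3 -m creep '[[0,0,0,0,1.3,-6.6,0],[0,0,0,0,1.3,-6.6,0],[0,0,0,0,1.3,-6.6,0],[0,0,0,0,1.3,-6.6,0],[0,0,0,0,1.3,-6.6,0],[0,0,0,0,1.3,-6.6,0],[0,0,0,0,0,0,0]]'
python3 - <<'E'
from plant import *; from h import *
s=r.get_state(); print(s["joints"],s["tcp_pos"],R.from_euler('xyz',s["eef_rot"],degrees=True).as_matrix().round(3))
import cv2; w=capture("wrist"); x=np.load("pose.npy")
f=w["frame"][:,:,::-1].copy()
for p in [(-140,57,75),(-140,-5,75),(-55,-55,175),(-55,55,175),(-55,55,245),(-55,-55,245),(-140,75,22),(-140,-75,22)]:
    u=proj(W(p,x),w)[0]; print(p,u.round())
    if abs(u).max()<2000: cv2.drawMarker(f,tuple(int(v) for v in u),(0,0,255),0,10,1)
cv2.imwrite("pics/w1.png",f)
E
```

```text
time_s: 4.18
tcp_pos: [0.4425, 0.0067, 0.2995]
eef_rot: [178.4, 39.4, -169.0]
contact_force: [-1.4, -1.4, -0.6]
gripper_width: 0.0007
gripper_force: 0.0
[  37.32307368  -32.45438632  -58.1690524    29.95723183  -30.83833996
 -137.06724964] [0.4425319  0.0067475  0.29947183] [[-0.759 -0.209  0.617]
 [-0.148  0.978  0.149]
 [-0.634  0.021 -0.773]]
(-140, 57, 75) [351. 109.]
(-140, -5, 75) [289. 109.]
(-55, -55, 175) [243. 240.]
(-55, 55, 175) [349. 239.]
(-55, 55, 245) [353. 302.]
(-55, -55, 245) [235. 303.]
(-140, 75, 22) [364.  79.]
(-140, -75, 22) [226.  78.]
```

View pics/w1.png

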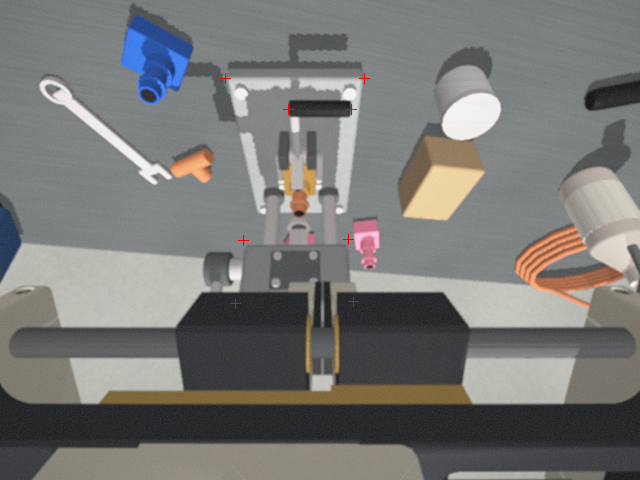

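```bash
python3 -m creep '[[40,0.5,0.1,0,-1.3,6.6,0],[40,0.5,0.1,0,-1.3,6.6,0],[40,0.5,0.1,0,-1.3,6.6,0],[40,0.5,0.1,0,-1.3,6.6,0],[40,0.5,0.1,0,-1.3,6.6,0],[40,0.5,0,0,-1.3,6.4,0],[40,0,0,0,0,0,7],[40,0,0,0,0,0,7]]'
python3 -m creep '[[40,0,0,0,0,0,7],[40,0,0,0,0,0,7],[40,0,0,0,0,0,7],[40,0,0,0,0,0,7],[40,0,0,0,0,0,7],[40,0,0,0,0,0,7],[40,0,0,0,0,0,7],[40,0,0,0,0,0,7]]'
python3 -m creep '[[40,0,0,0,0,0,7],[40,0,0,0,0,0,7],[40,0,0,0,0,0,6],[40,0,0,0,0,0,0]]'
python3 - <<'E'
from plant import *
s=r.get_state(); print(s["joints"])
E
```

```text
time_s: 4.9
tcp_pos: [0.5175, 0.0181, 0.2884]
eef_rot: [178.8, -1.9, -154.7]
contact_force: [-1.2, 0.5, 0.3]
gripper_width: 0.0393
gripper_force: 0.0
time_s: 5.57
tcp_pos: [0.5153, 0.0176, 0.2925]
eef_rot: [178.6, -1.2, -98.6]
contact_force: [-0.6, -0.4, -0.7]
gripper_width: 0.0403
gripper_force: 0.0
time_s: 5.9
tcp_pos: [0.5153, 0.0177, 0.2927]
eef_rot: [178.7, -1.0, -78.7]
contact_force: [-0.3, -0.7, 0.5]
gripper_width: 0.04
gripper_force: 0.0
[ 24.36474649   3.95111187 -12.435994     0.73924836 -75.16100628
 -13.23736252]
```

```bash
cat > k.py <<'E'
from h import *
from scipy.optimize import least_squares
D=np.radians
def rot(a,t): return R.from_rotvec(np.array(a)*D(t)).as_matrix()
X,Y,Z=np.eye(3)
def fk(q,p):
    a1,d1,l2,a3,l3,L,lat=p
    A=rot(Z,q[0]); P=A@[a1,lat,d1]; B=A@rot(Y,q[1]); P=P+B@[0,0,l2]; C=B@rot(Y,-q[2]); P=P+C@[l3,0,a3]
    E=C@rot(X,q[3])@rot(Y,-q[4]); P=P+E@[L,0,0]
    return P,E@rot(X,q[5])@M
M=np.eye(3)
E
python3 - <<'E'
import k; from k import *; from plant import r
print([d for d in dir(r) if d[0]!='_'])
s=r.get_state()
data=[([82.5692,20.5893,.6334,-.0186,-70.1357,-16.5065],[.27371,.61648,.22565],[179.907,-.009,-23.9436]),
([37.32307368,-32.45438632,-58.1690524,29.95723183,-30.83833996,-137.06724964],[0.4425319,0.0067475,0.29947183],[178.4,39.4,-169.0]),
(s["joints"],s["tcp_pos"],s["eef_rot"])]
# infer fixed M from first pose, for tool sign conventions of j4,j6
for q,p,e in data:
    print((fk(q,[0]*7)[1].T@R.from_euler('xyz',e,degrees=True).as_matrix()).round(2).tolist())
f=lambda p:np.concatenate([np.r_[fk(q,p)[0]-t] for q,t,e in data]+[1e-3*(p-[0,.4,.35,0,.4,.25,-.19])])
o=least_squares(f,[0,.4,.35,0,.4,.25,-.19]);print(o.x.round(4),(f(o.x)[:9]*1000).round(1))
E
```

```text
['Unreachable', 'get_state', 'grip_depth']
[[0.0, -0.0, 1.0], [-0.84, 0.55, 0.0], [-0.55, -0.84, 0.0]]
[[0.18, 0.46, 0.87], [0.77, -0.62, 0.18], [0.62, 0.63, -0.46]]
[[-0.02, 0.01, 1.0], [-0.9, 0.44, -0.02], [-0.44, -0.9, -0.01]]
[ 1.2102 -1.3331  0.3612  0.8244 -1.0354 -0.1481 -0.2038] [ 11.8  -2.6  55.7 -13.4  16.5 -21.4   5.3  -7.6 -34.4]
```

```bash
sed -i 's/rot(X,q\[3\])/rot(X,-q[3])/; s/rot(X,q\[5\])/rot(X,-q[5])/; s/^M=.*/M=np.array([[0,0,1.],[-1,0,0],[0,-1,0]])/' k.py
python3 - <<'E'
import k; from k import *; from plant import r
s=r.get_state()
data=[([82.5692,20.5893,.6334,-.0186,-70.1357,-16.5065],[.27371,.61648,.22565],[179.907,-.009,-23.9436]),
([37.32307368,-32.45438632,-58.1690524,29.95723183,-30.83833996,-137.06724964],[0.4425319,0.0067475,0.29947183],[178.4,39.4,-169.0]),
(s["joints"],s["tcp_pos"],s["eef_rot"])]
for q,p,e in data:
    print((fk(q,[0]*7)[1].T@R.from_euler('xyz',e,degrees=True).as_matrix()).round(2).tolist())
f=lambda p:np.concatenate([np.r_[fk(q,p)[0]-t] for q,t,e in data]+[1e-4*(p-[0,.4,.35,0,.4,.25,-.19])])
o=least_squares(f,[0,.4,.35,0,.4,.25,-.19]);print(o.x.round(4),(f(o.x)[:9]*1000).round(1))
np.save("kp.npy",o.x)
p=o.x; x=np.load("pose.npy")
lo=[-176,-82,-58,-173,-174,-173.];hi=[176,121,71.5,95,-.2,173]
def ik(P,Rm,q0):
    g=lambda q:np.r_[(fk(q,p)[0]-P)*1000,(R.from_matrix(Rm.T@fk(q,p)[1]).as_rotvec())*200]
    o=least_squares(g,np.clip(q0,np.array(lo)+.1,np.array(hi)-.1),bounds=(lo,hi),x_scale=30);return o.x,o.cost
Rp=rot(Z,np.degrees(x[2]))
for tag,yaw in(("A",-90),("B",180)):
  for e in (12,40,60,76):
    H=np.array([-60-82*np.cos(D(e)),30,58+82*np.sin(D(e))])
    for th in (10,20,30,40,50):
      Rm=Rp@rot(Y,-th)@rot(Z,yaw)@rot(X,180); P=W(H,x)[0]+.010*Rm[:,2]
      b=min((ik(P,Rm,q0) for q0 in ([20,0,-20,0,-75,-15],[30,-20,-40,20,-50,-60],[15,0,-30,-20,-90,60])),key=lambda t:t[1])
      print(tag,e,th,b[0].round(),round(b[1],2))
E
```

```text
[[1.0, 0.0, -0.0], [-0.0, 1.0, 0.0], [0.0, -0.0, 1.0]]
[[1.0, -0.0, -0.0], [0.0, 1.0, -0.0], [0.0, 0.0, 1.0]]
[[1.0, -0.0, 0.0], [0.0, 1.0, -0.0], [-0.0, 0.0, 1.0]]
[ 0.5895  0.005   0.5541  0.0112 -0.1504  0.3344 -0.1872] [ -4.6   0.2  25.7   5.7  -8.   -9.8  -1.4   5.  -15.8]
A 12 10 [  27.  -16.   61.    7. -157.   -9.] 0.0
A 12 20 [  30.  -21.   52.   11. -144.   -9.] 0.0
A 12 30 [  33.  -28.   44.   15. -133.   -9.] 0.0
A 12 40 [  37.  -34.   37.   20. -123.  -10.] 0.0
A 12 50 [  43.  -41.   29.   26. -113.  -11.] 0.0
A 40 10 [  26.   -9.   49.    4. -138.  -12.] 0.0
A 40 20 [  29.  -16.   43.    8. -130.  -12.] 0.0
A 40 30 [  32.  -22.   38.   12. -122.  -12.] 0.0
A 40 40 [  36.  -29.   33.   17. -115.  -12.] 0.0
A 40 50 [  40.  -36.   29.   23. -108.  -12.] 0.0
A 60 10 [  26.   -5.   45.    3. -131.  -12.] 0.0
A 60 20 [  28.  -12.   41.    7. -124.  -12.] 0.0
A 60 30 [  30.  -19.   38.   11. -118.  -12.] 0.0
A 60 40 [  34.  -26.   35.   15. -113.  -12.] 0.0
A 60 50 [  37.  -33.   33.   21. -108.  -11.] 0.0
A 76 10 [  25.   -2.   45.    3. -127.  -12.] 0.0
A 76 20 [  27.   -9. 
[... 478 characters left out ...]

B 40 20 [  29.  -16.   43.    8. -130. -102.] 0.0
B 40 30 [  32.  -22.   38.   12. -122. -102.] 0.0
B 40 40 [  36.  -29.   33.   17. -115. -102.] 0.0
B 40 50 [  40.  -36.   29.   23. -108. -102.] 0.0
B 60 10 [  26.   -5.   45.    3. -131. -102.] 0.0
B 60 20 [  28.  -12.   41.    7. -124. -102.] 0.0
B 60 30 [  30.  -19.   38.   11. -118. -102.] 0.0
B 60 40 [  34.  -26.   35.   15. -113. -102.] 0.0
B 60 50 [  37.  -33.   33.   21. -108. -101.] 0.0
B 76 10 [  25.   -2.   45.    3. -127. -102.] 0.0
B 76 20 [  27.   -9.   42.    6. -122. -102.] 0.0
B 76 30 [  29.  -16.   40.   10. -117. -101.] 0.0
B 76 40 [  32.  -23.   39.   14. -114. -100.] 0.0
B 76 50 [  35.  -31.   38.   19. -110.  -99.] 0.0
```

```bash
cat > ikk.py <<'E'
from k import *; import json
data=[([82.5692,20.5893,.6334,-.0186,-70.1357,-16.5065],[.27371,.61648,.22565]),
([37.32307368,-32.45438632,-58.1690524,29.95723183,-30.83833996,-137.06724964],[0.4425319,0.0067475,0.29947183]),
([24.36474649,3.95111187,-12.435994,0.73924836,-75.16100628,-13.23736252],[.5153,.0177,.2927])]
prior=np.array([.04,.25,.45,0,.45,.27,-.19])
def fit():
    f=lambda p:np.concatenate([fk(q,p)[0]-t for q,t in data]+[.02*(p-prior)])
    o=least_squares(f,prior);return o.x,(f(o.x)[:3*len(data)]*1000).round(1)
lo=[-176,-82,-58,-173,-174,-173.];hi=[176,121,71.5,95,-.2,173]
def ik(P,Rm,p):
    best=None
    for q0 in ([20,0,-20,0,-75,-15],[30,-20,-50,20,-50,-60],[30,-20,-50,20,-50,-120]):
        g=lambda q:np.r_[(fk(q,p)[0]-P)*1000,(R.from_matrix(Rm.T@fk(q,p)[1]).as_rotvec())*200]
        o=least_squares(g,q0,bounds=(lo,hi),x_scale=30)
        if best is None or o.cost<best[1]: best=(o.x,o.cost)
    return best
x=np.load("pose.npy");Rp=rot(Z,np.degrees(x[2]))
def tool(th,tag): return Rp@rot(Y,-th)@rot(Z,{"A":-90,"B":180}[tag])@rot(X,180)
E
python3 - <<'E'
from ikk import *
p,e=fit();print(p.round(4),e)
for e in (12,40,60,76):
    H=np.array([-60-82*np.cos(D(e)),30,58+82*np.sin(D(e))])
    for th in (0,15,30,40,50):
      Rm=tool(th,"A"); q,c=ik(W(H,x)[0]+.010*Rm[:,2],Rm,p); print(e,th,q.round(),round(c,2))
E
```

```text
[ 0.5328  0.0894  0.5543 -0.0354 -0.0753  0.3501 -0.1857] [ -6.3  -1.6  25.    7.2 -10.1 -12.   -0.2   6.9 -12.9]
12 0 [  40.  -37.   65.   73. -168.   46.] 6833.49
12 15 [  47.  -48.   65.   89. -160.   57.] 3765.24
12 30 [  53.  -56.   65.   92. -152.   57.] 1546.29
12 40 [  55.  -61.   65.   91. -148.   57.] 622.39
12 50 [  56.  -66.   65.   88. -145.   56.] 129.92
40 0 [  30.  -21.   65.   19. -166.   -0.] 4878.25
40 15 [  38.  -36.   65.   52. -163.   26.] 3108.2
40 30 [  46.  -48.   65.   72. -156.   41.] 1512.24
40 40 [  50.  -55.   65.   77. -150.   45.] 729.34
40 50 [  53.  -61.   65.   78. -145.   47.] 238.43
60 0 [  26.  -11.   65.    6. -161.   -9.] 3873.98
60 15 [  33.  -27.   65.   28. -160.    7.] 2954.68
60 30 [  42.  -42.   65.   56. -156.   28.] 1860.68
60 40 [  48.  -51.   65.   68. -150.   37.] 1144.57
60 50 [  53.  -58.   65.   74. -144.   42.] 579.7
76 0 [  24.   -4.   65.    1. -157.  -11.] 3394.51
76 15 [  29.  -19.   65.   17. -157.   -2.] 3057.75
76 30 [  39.  -37.   65.   44. -155.   18.] 2442.19
76 40 [  47.  -48.   65.   62. -149.   32.] 1818.1
76 50 [  53.  -57.   65.   72. -142.   40.] 1184.53
```

```bash
S='from plant import r;s=r.get_state();print(s["joints"].round(3).tolist(),s["tcp_pos"].round(4).tolist(),s["eef_rot"].round(1))'
python3 -m creep '[[40,0,0,-0.5,1.2,-6,0],[40,0,0,-0.5,1.2,-6,0]]' |tail -0; python3 -c "$S"
python3 -m creep '[[40,0,0,-0.5,1.2,-6,0],[40,0,0,-0.5,1.2,-6,0]]' |tail -0; python3 -c "$S"
python3 -m creep '[[40,0,0,-0.5,1.2,-6,0],[40,0,0,0,0,0,0]]' |tail -0; python3 -c "$S"
```

```text
[26.842, -3.227, -25.463, 4.736, -57.326, -18.349] [0.5177, 0.0183, 0.2679] [-168.8   -0.9  -79.4]
[29.73, -9.99, -41.12, 13.523, -37.431, -28.336] [0.5161, 0.0181, 0.2436] [-156.4   -0.7  -79.5]
[29.866, -12.469, -51.458, 22.603, -26.665, -37.48] [0.503, 0.0094, 0.2175] [-152.2   -1.1  -79.8]Exception ignored on flushing sys.stdout:
BrokenPipeError: [Errno 32] Broken pipe
Exception ignored on flushing sys.stdout:
BrokenPipeError: [Errno 32] Broken pipe
Exception ignored on flushing sys.stdout:
BrokenPipeError: [Errno 32] Broken pipe
```

```bash
cat > k2.py <<'E'
from ikk import *
data+= [([26.842,-3.227,-25.463,4.736,-57.326,-18.349],[.5177,.0183,.2679]),([29.73,-9.99,-41.12,13.523,-37.431,-28.336],[.5161,.0181,.2436]),([29.866,-12.469,-51.458,22.603,-26.665,-37.48],[.503,.0094,.2175])]
def fk(q,p):
    a1,d1,l2,a3,l3,L,lat,l2x,lat2,w,wy=p
    A=rot(Z,q[0]); P=A@[a1,lat,d1]; B=A@rot(Y,q[1]); P=P+B@[l2x,0,l2]; C=B@rot(Y,-q[2]); P=P+C@[l3,0,a3]
    F=C@rot(X,-q[3]); P=P+F@[0,lat2,0]; E=F@rot(Y,-q[4]); P=P+E@[L,wy,w]
    return P,E@rot(X,-q[5])@M
prior=np.array([.04,.25,.45,0,.45,.27,-.1,0,-.1,0,0])
def fit(k=1e-3):
    f=lambda p:np.concatenate([fk(q,p)[0]-t for q,t in data]+[k*(p-prior)])
    o=least_squares(f,prior);return o.x,(f(o.x)[:3*len(data)]*1000).round(1)
def ik(P,Rm,p,wt=200):
    best=None
    for q0 in ([20,0,-20,0,-75,-15],[30,-20,-50,20,-50,-60],[30,-20,-50,20,-50,-120],[15,-20,-50,-60,-40,60]):
        g=lambda q:np.r_[(fk(q,p)[0]-P)*1000,(R.from_matrix(Rm.T@fk(q,p)[1]).as_rotvec())*wt]
        o=least_squares(g,q0,bounds=(lo,hi),x_scale=30)
        if best is None or o.cost<best[1]: best=(o.x,o.cost)
    return best
E
python3 - <<'E'
from k2 import *
p,e=fit();print(p.round(4),e)
for e in (12,40,60,76):
    H=np.array([-60-82*np.cos(D(e)),30,58+82*np.sin(D(e))])
    for th in (0,10,20,30,40,50):
      Rm=tool(th,"A"); q,c=ik(W(H,x)[0]+.010*Rm[:,2],Rm,p); print(e,th,q.round(),round(c,2))
E
```

```text
[-1.000e-04  1.989e-01  6.016e-01  1.000e-04  4.636e-01  3.781e-01
 -2.000e-04  1.000e-04 -1.458e-01  0.000e+00 -4.580e-02] [-0.  0.  0.  0. -0.  0.  0. -0.  0. -0.  0.  0.  0.  0. -0. -0.  0.  0.]
12 0 [ 26.  13. -34.  -0. -43. -15.] 0.0
12 10 [ 28.   8. -44.   6. -28. -22.] 0.0
12 20 [ 27.   5. -58.  25. -10. -39.] 12.8
12 30 [ 25.   4. -57.   2.  -0. -14.] 298.16
12 40 [ 13.   4. -43. -62.  -0.  60.] 55.88
12 50 [ -23.    8.  -46. -107.  -27.  133.] 0.0
40 0 [ 25.  12. -30.   0. -48. -14.] 0.0
40 10 [ 27.   7. -40.   5. -34. -20.] 0.0
40 20 [ 28.   2. -53.  21. -16. -36.] 0.0
40 30 [ 24.   1. -58.  22.  -5. -33.] 185.84
40 40 [ 17.   1. -44. -48.  -0.  43.] 228.03
40 50 [ -8.   2. -40. -92. -15. 105.] 0.0
60 0 [ 25.  13. -26.  -0. -51. -13.] 0.0
60 10 [ 26.   7. -36.   4. -38. -19.] 0.0
60 20 [ 28.   3. -48.  16. -21. -31.] 0.0
60 30 [ 23.   0. -58.  32.  -5. -42.] 97.11
60 40 [ 20.   1. -45. -34.  -0.  27.] 320.01
60 50 [  8.   0. -39. -72.  -3.  74.] 0.0
76 0 [ 24.  14. -23.  -0. -53. -13.] 0.0
76 10 [ 26.   9. -32.   4. -39. -17.] 0.0
76 20 [ 27.   4. -44.  14. -23. -28.] 0.0
76 30 [ 21.   1. -58.  41.  -4. -49.] 54.28
76 40 [ 21.   2. -46. -24.  -0.  16.] 340.02
76 50 [ 11.   1. -38. -67.  -0.  67.] 3.41
```

```bash
cat >> k2.py <<'E'
rng=np.random.default_rng(0)
def iks(P,Rm,p,n=25):
    out=[]
    for i in range(n):
        q0=rng.uniform(np.maximum(lo,[-60,-60,-57,-170,-150,-170]),np.minimum(hi,[100,60,60,94,-5,170]))
        g=lambda q:np.r_[(fk(q,p)[0]-P)*1000,(R.from_matrix(Rm.T@fk(q,p)[1]).as_rotvec())*200]
        o=least_squares(g,q0,bounds=(lo,hi),x_scale=30,max_nfev=60)
        if o.cost<.1 and not any(np.abs(o.x-s).max()<3 for s in out): out.append(o.x)
    return out
def toolaz(th,az,tag): return Rp@rot(Z,az)@rot(Y,-th)@rot(Z,{"A":-90,"B":180}[tag])@rot(X,180)
E
python3 - <<'E'
from k2 import *
p,e=fit()
for e in (12,60,76):
    H=np.array([-60-82*np.cos(D(e)),30,58+82*np.sin(D(e))])
    for th in (20,30,37,45,55):
     for az in (-25,0,25):
      Rm=toolaz(th,az,"A"); print(e,th,az,[s.round().astype(int).tolist() for s in iks(W(H,x)[0]+.010*Rm[:,2],Rm,p,12)])
E
```

```text
12 20 -25 []
12 20 0 []
12 20 25 [[21, 7, -42, -13, -23, 27]]
12 30 -25 []
12 30 0 []
12 30 25 [[13, 6, -39, -34, -21, 53]]
12 37 -25 []
12 37 0 []
12 37 25 [[1, 7, -36, -54, -25, 80]]
12 45 -25 []
12 45 0 [[-3, 4, -41, -86, -10, 96]]
12 45 25 [[-14, 10, -35, -72, -35, 108]]
12 55 -25 []
12 55 0 [[-35, 15, -52, -116, -42, 155]]
12 55 25 [[-29, 17, -37, -86, -48, 135]]
60 20 -25 [[30, 3, -54, 38, -23, -78]]
60 20 0 [[28, 3, -48, 16, -21, -31]]
60 20 25 [[20, 5, -35, -10, -31, 24]]
60 30 -25 []
60 30 0 []
60 30 25 [[15, 3, -35, -25, -25, 41]]
60 37 -25 []
60 37 0 []
60 37 25 [[8, 3, -33, -41, -26, 62]]
60 45 -25 [[-18, 1, -50, -155, -7, 158]]
60 45 0 []
60 45 25 [[-5, 5, -31, -61, -32, 89]]
60 55 -25 []
60 55 0 [[-18, 3, -42, -104, -24, 123]]
60 55 25 [[-21, 10, -32, -80, -44, 117]]
76 20 -25 [[30, 4, -50, 35, -25, -74]]
76 20 0 [[27, 4, -44, 14, -23, -28]]
76 20 25 [[20, 6, -32, -10, -33, 24]]
76 30 -25 []
76 30 0 []
76 30 25 [[15, 4, -33, -24, -26, 40]]
76 37 -25 []
76 37 0 []
76 37 25 [[8, 4, -31, -39, -26, 59]]
76 45 -25 [[-17, 2, -50, -161, -7, 163]]
76 45 0 []
76 45 25 [[-3, 6, -29, -59, -32, 85]]
76 55 -25 []
76 55 0 [[-14, 3, -39, -102, -21, 118]]
76 55 25 [[-19, 10, -30, -79, -43, 114]]
```

```bash
cat >> k2.py <<'E'
# B stick: lean th, tilt psi about u so that the tool comes from -y
def TB(th,psi): return Rp@rot([np.cos(D(th)),0,np.sin(D(th))],psi)@rot(Y,-th)@rot(Z,180)@rot(X,180)
def cp(e,th,psi,fwd,off,y=32): # TCP press mm -> world, stick axis offset off along u from handle, tip fwd mm beyond handle
    u=np.array([np.cos(D(th)),0,np.sin(D(th))]); z=Rp.T@TB(th,psi)[:,2]
    H=np.array([-60-82*np.cos(D(e)),y,58+82*np.sin(D(e))]); return W(H+fwd*z+off*u,x)[0]
E
python3 - <<'E'
from k2 import *
p,e=fit()
print((Rp.T@TB(40,15)).round(2))
for th in (35,40,45):
  for psi in (8,12,16,20):
    o=[]
    for a in ((12,18,-30),(12,18,-18),(44,18,-18),(76,18,-18),(76,-45,24),(76,14,24),(40,14,18)):
      q,c=ik(cp(a[0],th,psi,a[1],a[2]),TB(th,psi),p); o.append((round(c,1),q.round().astype(int).tolist()))
    print(th,psi,o if max(c[0] for c in o)<.5 else [c[0] for c in o])
E
```

```text
[[-0.77 -0.17  0.62]
 [ 0.    0.97  0.26]
 [-0.64  0.2  -0.74]]
35 8 [(np.float64(0.0), [11, 6, -43, -52, -10, -39]), (np.float64(0.0), [13, 6, -43, -47, -9, -45]), (np.float64(0.0), [25, 2, -52, -15, 0, -87]), (np.float64(0.0), [24, 2, -48, -10, -4, -90]), (np.float64(0.0), [23, -5, -44, -5, -15, -95]), (np.float64(0.0), [23, 3, -43, -9, -9, -90]), (np.float64(0.0), [25, 1, -53, -4, 0, -97])]
35 12 [(np.float64(0.0), [1, 8, -39, -59, -20, -24]), (np.float64(0.0), [3, 7, -38, -57, -20, -28]), (np.float64(0.0), [10, 3, -38, -44, -18, -47]), (np.float64(0.0), [13, 4, -36, -37, -19, -56]), (np.float64(0.0), [14, -3, -35, -25, -25, -70]), (np.float64(0.0), [14, 4, -33, -31, -20, -64]), (np.float64(0.0), [12, 3, -37, -38, -19, -55])]
35 16 [(np.float64(0.0), [-5, 9, -37, -62, -28, -17]), (np.float64(0.0), [-3, 9, -36, -60, -28, -20]), (np.float64(0.0), [2, 5, -34, -51, -27, -34]), (np.float64(0.0), [5, 6, -31, -46, -27, -43]), (np.float64(0.0), [6, -1, -29, -36, -34, -55]), (np.float64(0.0), [7, 6, -28, -41, -29, -50]), (np.float64(0.0), [4, 5, -32, -47, -28, -41])]
35 20 [(np.float64(0.0
[... 2136 characters left out ...]
-24, -15])]
45 16 [(np.float64(0.0), [-21, 14, -39, -83, -37, 19]), (np.float64(0.0), [-19, 13, -38, -81, -36, 16]), (np.float64(0.0), [-12, 7, -35, -73, -33, 0]), (np.float64(0.0), [-7, 7, -31, -68, -31, -10]), (np.float64(0.0), [-3, -2, -30, -54, -32, -29]), (np.float64(0.0), [-2, 5, -29, -61, -29, -22]), (np.float64(0.0), [-8, 5, -33, -68, -32, -9])]
45 20 [(np.float64(0.0), [-23, 16, -37, -80, -42, 19]), (np.float64(0.0), [-21, 15, -36, -79, -41, 15]), (np.float64(0.0), [-16, 10, -33, -73, -39, 2]), (np.float64(0.0), [-11, 9, -30, -69, -37, -7]), (np.float64(0.0), [-9, 1, -28, -58, -41, -22]), (np.float64(0.0), [-7, 7, -26, -64, -36, -17]), (np.float64(0.0), [-12, 8, -31, -69, -38, -6])]
```

```bash
cat >> k2.py <<'E'
def loc(P,Rm,p,q0):
    g=lambda q:np.r_[(fk(q,p)[0]-P)*1000,(R.from_matrix(Rm.T@fk(q,p)[1]).as_rotvec())*200]
    o=least_squares(g,np.clip(q0,np.array(lo)+.1,np.array(hi)-.15),bounds=(lo,hi),x_scale=30);return o.x,o.cost
def path(q,wps,p):
    P,Rm=fk(q,p)
    for (P1,R1,n) in wps:
        rv=R.from_matrix(R1@Rm.T).as_rotvec(); mx=0;mc=0;j5=-180;j3=90
        for i in range(1,n+1):
            q2,c=loc(P+(P1-P)*i/n,R.from_rotvec(rv*i/n).as_matrix()@Rm,p,q); mx=max(mx,np.abs(q2-q).max());mc=max(mc,c);q=q2;j5=max(j5,q[4]);j3=min(j3,q[2])
        print("rows",n,"shift/row",((P1-P)/n/.025).round(3),"turn/row",np.degrees(rv/n).round(2),"q",q.round(),"maxstep",mx.round(1),"cost",round(mc,2),"j5",round(j5),"j3",round(j3))
        P,Rm=P1,R1
    return q
E
python3 - <<'E'
from k2 import *; from plant import r
p,_=fit(); s=r.get_state(); q=s["joints"]; print(fk(q,p)[0]-s["tcp_pos"])
T=TB(40,16); S=cp(12,40,16,18,-30,34); via=S-.07*T[:,2]+[0,0,.08]
V=tool(0,"A"); VB=tool(0,"B"); up=np.array([.50,0.,.26])
print(S,via)
print("direct");path(q,[(via,T,16)],p)
print("via vertical");path(q,[(up,V,5),(up,VB,13),(via,T,8),(S,T,6)],p)
E
```

```text
[ 9.51998793e-06 -1.19581246e-05 -1.57735637e-05]
[0.4775333  0.03013683 0.04251049] [0.438823   0.00285059 0.17405633]
direct
rows 16 shift/row [-0.16  -0.016 -0.109] turn/row [ 3.72  0.85 -4.14] q [ -3. -10. -38. -46. -35. -38.] maxstep 4.5 cost 0.0 j5 -27 j3 -50
via vertical
rows 5 shift/row [-0.024 -0.075  0.34 ] turn/row [-0.82  5.51  0.13] q [ 23.   3. -18.   0. -70. -11.] maxstep 10.2 cost 0.0 j5 -37 j3 -43
rows 13 shift/row [0. 0. 0.] turn/row [-0.   -0.   -6.92] q [  23.    3.  -18.   -0.  -70. -101.] maxstep 6.9 cost 0.0 j5 -70 j3 -18
rows 8 shift/row [-0.306  0.014 -0.43 ] turn/row [ 2.84 -4.5   0.7 ] q [ -3. -10. -38. -46. -35. -38.] maxstep 22.4 cost 0.0 j5 -32 j3 -40
rows 6 shift/row [ 0.258  0.182 -0.877] turn/row [0. 0. 0.] q [-13.  11. -37. -73. -32.   2.] maxstep 7.3 cost 0.0 j5 -32 j3 -38
```

```bash
python3 -m creep '[[0,-0.16,-0.016,-0.11,3.72,0.85,-4.14],[0,-0.16,-0.016,-0.11,3.72,0.85,-4.14],[0,-0.16,-0.016,-0.11,3.72,0.85,-4.14],[0,-0.16,-0.016,-0.11,3.72,0.85,-4.14],[0,-0.16,-0.016,-0.11,3.72,0.85,-4.14],[0,-0.16,-0.016,-0.11,3.72,0.85,-4.14],[0,-0.16,-0.016,-0.11,3.72,0.85,-4.14],[0,-0.16,-0.016,-0.11,3.72,0.85,-4.14]]'
python3 -m creep '[[0,-0.16,-0.016,-0.11,3.72,0.85,-4.14],[0,-0.16,-0.016,-0.11,3.72,0.85,-4.14],[0,-0.16,-0.016,-0.11,3.72,0.85,-4.14],[0,-0.16,-0.016,-0.11,3.72,0.85,-4.14],[0,-0.16,-0.016,-0.11,3.72,0.85,-4.14],[0,-0.16,-0.016,-0.11,3.72,0.85,-4.14],[0,-0.16,-0.016,-0.11,3.72,0.85,-4.14],[0,-0.16,-0.016,-0.11,3.72,0.85,-4.14]]'
python3 - <<'E'
from k2 import *; from plant import r
p,_=fit(); s=r.get_state(); q=s["joints"]
T=TB(40,16); print(np.degrees(R.from_matrix(T@fk(q,p)[1].T).as_rotvec()))
f=lambda e:cp(e,40,16,18,-18,34)
S=cp(12,40,16,18,-30,34)
path(q,[(S,T,6)]+[(f(e),T,8) for e in (12,28,44,60,76)],p)
E
```

```text
time_s: 7.07
tcp_pos: [0.4846, 0.0138, 0.2108]
eef_rot: [-162.4, 27.4, -116.6]
contact_force: [0.7, -0.6, -1.0]
gripper_width: 0.0006
gripper_force: 0.0
time_s: 7.73
tcp_pos: [0.4534, 0.0116, 0.1896]
eef_rot: [164.5, 40.2, -169.3]
contact_force: [-0.6, -0.2, -0.9]
gripper_width: 0.0005
gripper_force: 0.0
[0.35091203 0.2495465  0.81207691]
rows 6 shift/row [ 0.16   0.124 -0.982] turn/row [0.06 0.04 0.14] q [-13.  11. -37. -73. -32.   2.] maxstep 8.6 cost 0.0 j5 -30 j3 -38
rows 8 shift/row [0.045 0.009 0.039] turn/row [0. 0. 0.] q [-11.  10. -36. -71. -31.  -2.] maxstep 0.5 cost 0.0 j5 -31 j3 -37
rows 8 shift/row [0.038 0.008 0.107] turn/row [0. 0. 0.] q [ -7.   8. -36. -67. -30. -11.] maxstep 1.1 cost 0.0 j5 -30 j3 -36
rows 8 shift/row [0.066 0.013 0.092] turn/row [0. 0. 0.] q [ -4.   6. -34. -62. -29. -18.] maxstep 0.9 cost 0.0 j5 -29 j3 -35
rows 8 shift/row [0.088 0.017 0.07 ] turn/row [0. 0. 0.] q [ -2.   5. -33. -59. -28. -24.] maxstep 0.7 cost 0.0 j5 -28 j3 -34
rows 8 shift/row [0.104 0.02  0.043] turn/row [0. 0. 0.] q [  0.   6. -31. -57. -28. -28.] maxstep 0.5 cost 0.0 j5 -28 j3 -33
```

```bash
python3 -m creep '[[0,0,0,-0.98,0.06,0.04,0.14],[0,0,0,-0.98,0.06,0.04,0.14],[0,0,0,-0.98,0.06,0.04,0.14],[0,0,0.1,-0.98,0.06,0.04,0.14],[0,0,0.1,-0.98,0.06,0.04,0.14],[0,0,0.1,-0.98,0.06,0.04,0.14],[0,0.4,0.2,0,0,0,0],[0,0.5,0.2,0,0,0,0]]'
python3 - <<'E'
from k2 import *; from plant import *
import cv2
x_=x; s=r.get_state(); print(s["tcp_pos"],s["contact_force"])
sc=capture("scene");tp=capture("top");w=capture("wrist")
a=cv2.resize(sc["frame"][200:380,220:400],(400,400),interpolation=2);b=cv2.resize(w["frame"],(533,400))
cv2.imwrite("pics/c1.png",cv2.resize(np.hstack([a,b])[:,:,::-1],(800,343)))
E
```

```text
time_s: 8.4
tcp_pos: [0.4761, 0.0278, 0.0404]
eef_rot: [164.0, 39.9, -168.9]
contact_force: [0.1, -0.7, 0.4]
gripper_width: 0.0001
gripper_force: 0.0
[0.47614447 0.02782033 0.04039145] [ 0.148081   -0.74815701  0.35918644]
```

View pics/c1.png

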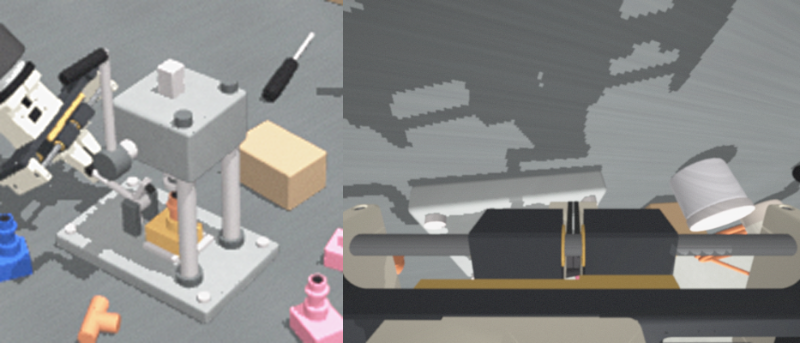

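The scene crop shows the gripper in front of the press at about (100,120), with the finger tip below the clamp handle and nothing else touched. Now I'll push the handle up.

```bash
python3 -m creep '[[0,0.12,0.01,0.09,0,0,0],[0,0.12,0.01,0.09,0,0,0],[0,0.12,0.01,0.09,0,0,0],[0,0.04,0.01,0.11,0,0,0],[0,0.04,0.01,0.11,0,0,0],[0,0.04,0.01,0.11,0,0,0],[0,0.04,0.01,0.11,0,0,0]]'
python3 -m creep '[[0,0.04,0.01,0.11,0,0,0],[0,0.04,0.01,0.11,0,0,0],[0,0.04,0.01,0.11,0,0,0],[0,0.04,0.01,0.11,0,0,0],[0,0.05,0.01,0.1,0,0,0],[0,0.05,0.01,0.1,0,0,0],[0,0.05,0.01,0.1,0,0,0],[0,0.07,0.01,0.1,0,0,0]]'
python3 -m creep '[[0,0.07,0.01,0.09,0,0,0],[0,0.07,0.01,0.09,0,0,0],[0,0.07,0.01,0.09,0,0,0],[0,0.07,0.01,0.09,0,0,0],[0,0.08,0.02,0.08,0,0,0],[0,0.09,0.02,0.07,0,0,0],[0,0.09,0.02,0.07,0,0,0],[0,0.09,0.02,0.07,0,0,0]]'
python3 - <<'E'
from k2 import *; from plant import *
s=r.get_state(); print((cp(54,40,16,18,-18,34)-s["tcp_pos"])*1000)
E
```

```text
time_s: 9.13
tcp_pos: [0.4867, 0.0288, 0.0598]
eef_rot: [164.6, 40.0, -168.2]
contact_force: [-8.6, -4.4, -0.3]
gripper_width: 0.0007
gripper_force: 3.8
time_s: 9.8
tcp_pos: [0.4977, 0.0313, 0.0817]
eef_rot: [164.6, 40.2, -168.3]
contact_force: [-2.4, -0.4, 0.5]
gripper_width: 0.0002
gripper_force: 1.3
time_s: 10.47
tcp_pos: [0.5144, 0.0339, 0.0979]
eef_rot: [164.6, 40.2, -168.3]
contact_force: [0.1, -0.5, 0.5]
gripper_width: 0.0006
gripper_force: 0.3
[3.5546326  4.16697574 1.61946433]
```

Run:
```python
from k2 import *; from plant import *
for n in ("top","scene","wrist"):
    c=capture(n)
    for e in (12,50,76):
        H=[[-60-82*np.cos(D(e)),y,58+82*np.sin(D(e))] for y in (-5,57)]
        print(n,e,proj(W(H,x),c).round().tolist())
    print([(np.round(d["bbox"]).tolist(),round(d["conf"],2)) for d in search_frame(c,"clamp_knob")[:3]])
    import cv2; cv2.imwrite(f"pics/d_{n}.png",c["frame"][:,:,::-1])
a=cv2.imread("pics/d_scene.png")[220:350,240:380];b=cv2.imread("pics/d_top.png")[190:320,310:450]
cv2.imwrite("pics/d.png",np.hstack([cv2.resize(a,(400,371),interpolation=2),cv2.resize(b,(400,371),interpolation=2)]))
```

```text
top 12 [[374.0, 304.0], [349.0, 308.0]]
top 50 [[373.0, 292.0], [347.0, 297.0]]
top 76 [[371.0, 278.0], [345.0, 283.0]]
[([350.0, 267.0, 373.0, 297.0], 0.6), ([280.0, 295.0, 305.0, 319.0], 0.28)]
scene 12 [[266.0, 290.0], [282.0, 278.0]]
scene 50 [[273.0, 279.0], [290.0, 267.0]]
scene 76 [[283.0, 278.0], [300.0, 265.0]]
[([282.0, 292.0, 306.0, 310.0], 0.43)]
wrist 12 [[237.0, 240.0], [363.0, 231.0]]
wrist 50 [[246.0, 358.0], [372.0, 337.0]]
wrist 76 [[249.0, 408.0], [363.0, 385.0]]
[([228.0, 269.0, 265.0, 293.0], 0.67)]
```

View pics/d.png

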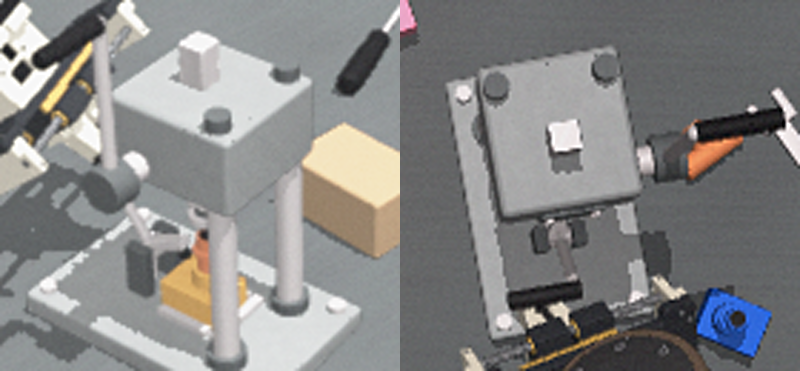

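The top crop shows the handle at (361,292), so e ≈ 52°, just past dead centre. I'll follow it on to closed.

```bash
python3 -m creep '[[0,0.09,0.03,0.08,0,0,0],[0,0.09,0.03,0.07,0,0,0],[0,0.1,0.03,0.07,0,0,0],[0,0.1,0.03,0.07,0,0,0],[0,0.1,0.03,0.07,0,0,0]]'
python3 -m creep '[[0,0.1,0.02,0.05,0,0,0],[0,0.1,0.02,0.05,0,0,0],[0,0.1,0.02,0.05,0,0,0],[0,0.1,0.02,0.05,0,0,0],[0,0.1,0.02,0.04,0,0,0],[0,0.1,0.02,0.04,0,0,0],[0,0.1,0.02,0.04,0,0,0]]'
python3 - <<'E'
from k2 import *; from plant import *
s=r.get_state(); print((cp(76,40,16,18,-18,34)-s["tcp_pos"])*1000)
c=capture("top"); print([(np.round(d["bbox"]).tolist(),round(d["conf"],2)) for d in search_frame(c,"clamp_knob")[:3]])
import cv2; f=c["frame"]; cv2.imwrite("pics/e_top.png",f[:,:,::-1])
g=f[255:315,335:385].max(2).astype(int); ys,xs=np.where(g<45); print(np.bincount(ys+255,minlength=315)[255:])
E
```

```text
time_s: 11.18
tcp_pos: [0.5263, 0.0379, 0.1069]
eef_rot: [164.6, 40.2, -168.3]
contact_force: [0.5, 0.6, -0.2]
gripper_width: 0.0004
gripper_force: 0.0
time_s: 11.77
tcp_pos: [0.5426, 0.0413, 0.114]
eef_rot: [164.6, 40.1, -168.3]
contact_force: [-9.2, -3.5, -1.6]
gripper_width: 0.0004
gripper_force: 3.7
[ 3.19079652  2.31410025 -1.25266653]
[([346.0, 267.0, 372.0, 284.0], 0.52), ([160.0, 312.0, 234.0, 349.0], 0.25)]
[ 0  0  0  0  0  0  0  0  0  2  3  2  1  0  0  0  2  2  1  1  2  7 13 18
 24 26 25 19 14 12  8  7  4  6  7  8  9  7  6  7 10  7  4  4  3  2  1  3
  3  0  2  4  2  2  4  3  2  6  1  2]
```

Run:
```python
from k2 import *; from plant import *
p,_=fit(); s=r.get_state(); q=s["joints"]; T=TB(40,16); P=s["tcp_pos"]
u=-T[:,0]; a=P-.012*u; b=a-.08*T[:,2]; V=tool(0,"A"); K=W((-20,-122,330),x)[0]
c=np.array([.48,-.04,.36]); d=K+[0,0,.075]; g=K-[0,0,.019]
q=path(q,[(a,T,1),(b,T,4),(c,T,8),(c,V,17),(d,V,8),(g,V,4)],p)
for L in np.arange(.2,1.5,.2):
    H=W((-20-140*np.sin(L),-122,190+140*np.cos(L)),x)[0]-[0,0,.019]; q,cc=loc(H,V,p,q); print(L,H.round(3),q.round(),round(cc,2))
```

```text
rows 1 shift/row [-0.367 -0.068 -0.315] turn/row [ 0.43  0.11 -0.22] q [ -1.   6. -32. -58. -28. -25.] maxstep 3.3 cost 0.0 j5 -28 j3 -32
rows 4 shift/row [-0.442 -0.312  0.589] turn/row [0. 0. 0.] q [ -2.  -4. -34. -48. -34. -36.] maxstep 3.1 cost 0.0 j5 -29 j3 -34
rows 8 shift/row [-0.045 -0.241  0.976] turn/row [0. 0. 0.] q [ -5. -16. -21. -32. -55. -56.] maxstep 4.8 cost 0.0 j5 -35 j3 -34
rows 17 shift/row [0. 0. 0.] turn/row [-2.67  0.6   4.7 ] q [ 19.  -2.  -9.  -0. -82.  -8.] maxstep 4.2 cost 0.0 j5 -58 j3 -19
rows 8 shift/row [ 0.791 -0.311  0.225] turn/row [0. 0. 0.] q [  8.  15.  15.   0. -90.   3.] maxstep 3.5 cost 0.0 j5 -83 j3 -7
rows 4 shift/row [ 0.    0.   -0.94] turn/row [0. 0. 0.] q [  8.  16.   5.  -0. -79.   3.] maxstep 2.9 cost 0.0 j5 -79 j3 5
0.2 [ 0.611 -0.108  0.308] [  8.  13.   1.   0. -78.   3.] 0.0
0.4 [ 0.585 -0.113  0.3  ] [  8.  11.  -3.   0. -76.   3.] 0.0
0.6000000000000001 [ 0.561 -0.118  0.287] [  8.   9.  -7.   0. -74.   3.] 0.0
0.8 [ 0.54  -0.122  0.269] [  8.   8. -11.   0. -71.   4.] 0.0
1.0 [ 0.523 -0.125  0.247] [  7.   7. -15.   0. -68.   4.] 0.0
1.2 [ 0.51  -0.127  0.222] [  7.   7. -18.   0. -65.   4.] 0.0
1.4000000000000001 [ 0.503 -0.129  0.195] [  7.   7. -21.   0. -61.   4.] 0.0
```

```bash
python3 -m creep '[[0,-0.37,-0.07,-0.32,0,0,0],[0,-0.44,-0.31,0.59,0,0,0],[0,-0.44,-0.31,0.59,0,0,0],[0,-0.44,-0.31,0.59,0,0,0],[0,-0.44,-0.31,0.59,0,0,0]]'
python3 -m creep '[[50,-0.05,-0.24,0.98,0,0,0],[50,-0.05,-0.24,0.98,0,0,0],[50,-0.05,-0.24,0.98,0,0,0],[50,-0.05,-0.24,0.98,0,0,0],[50,-0.05,-0.24,0.98,0,0,0],[50,-0.05,-0.24,0.98,0,0,0],[50,-0.05,-0.24,0.98,0,0,0],[50,-0.05,-0.24,0.98,0,0,0]]'
python3 -m creep '[[50,0,0,0,-2.67,0.6,4.7],[50,0,0,0,-2.67,0.6,4.7],[50,0,0,0,-2.67,0.6,4.7],[50,0,0,0,-2.67,0.6,4.7],[50,0,0,0,-2.67,0.6,4.7],[50,0,0,0,-2.67,0.6,4.7],[50,0,0,0,-2.67,0.6,4.7],[50,0,0,0,-2.67,0.6,4.7]]'
python3 -m creep '[[50,0,0,0,-2.67,0.6,4.7],[50,0,0,0,-2.67,0.6,4.7],[50,0,0,0,-2.67,0.6,4.7],[50,0,0,0,-2.67,0.6,4.7],[50,0,0,0,-2.67,0.6,4.7],[50,0,0,0,-2.67,0.6,4.7],[50,0,0,0,-2.67,0.6,4.7],[50,0,0,0,-2.67,0.6,4.7]]'
python3 -m creep '[[50,0,0,0,-2.67,0.6,4.7],[50,0,0,0.5,0,0,0],[50,0.6,-0.2,0.4,0,0,0],[50,0.7,-0.3,0.3,0,0,0],[50,0,0,0,0,0,0]]'
python3 - <<'E'
from k2 import *; from plant import *
p,_=fit(); s=r.get_state(); V=tool(0,"A"); K=W((-20,-122,330),x)[0]
path(s["joints"],[(K+[0,0,.075],V,6),(K-[0,0,.019],V,4)],p)
c=capture("wrist"); print(proj(W([(-20,-85,330),(-20,-147,330)],x),c).round(),[(np.round(d["bbox"]).tolist(),round(d["conf"],2)) for d in search_frame(c,"lever_knob")[:3]])
c=capture("top"); print(proj(W([(-60-82*np.cos(D(76)),30,138)],x),c).round(),[(np.round(d["bbox"]).tolist(),round(d["conf"],2)) for d in search_frame(c,"clamp_knob")[:2]])
E
```

```text
time_s: 12.28
tcp_pos: [0.4897, 0.0081, 0.166]
eef_rot: [164.6, 40.1, -168.3]
contact_force: [-0.5, 0.2, 0.2]
gripper_width: 0.0007
gripper_force: 0.0
time_s: 12.95
tcp_pos: [0.4797, -0.0397, 0.3632]
eef_rot: [164.6, 40.2, -168.3]
contact_force: [0.5, 0.4, -0.1]
gripper_width: 0.0473
gripper_force: 0.0
time_s: 13.62
tcp_pos: [0.4803, -0.0397, 0.3617]
eef_rot: [-178.4, 23.9, -120.9]
contact_force: [0.6, -0.4, -0.1]
gripper_width: 0.0501
gripper_force: 0.0
time_s: 14.28
tcp_pos: [0.4805, -0.0394, 0.3617]
eef_rot: [-178.7, 2.4, -82.9]
contact_force: [0.7, 0.5, 0.4]
gripper_width: 0.0501
gripper_force: 0.0
time_s: 14.7
tcp_pos: [0.5152, -0.0523, 0.3923]
eef_rot: [-179.6, -0.0, -78.4]
contact_force: [0.4, 0.5, -0.7]
gripper_width: 0.05
gripper_force: 0.0
rows 6 shift/row [ 0.82  -0.333  0.084] turn/row [-0.01  0.06 -0.08] q [  8.  15.  15.   0. -90.   3.] maxstep 3.2 cost 0.0 j5 -86 j3 0
rows 4 shift/row [ 0.    0.   -0.94] turn/row [0. 0. 0.] q [  8.  16.   5.  -0. -79.   3.] maxstep 2.9 cost 0.0 j5 -79 j3 5
[[156. 204.]
 [142. 103.]] [([128.0, 103.0, 238.0, 214.0], 0.69), ([162.0, 260.0, 204.0, 293.0], 0.32)]
[[356. 281.]] []
```

```bash
python3 -m creep '[[50,0.82,-0.33,0.08,0,0,0],[50,0.82,-0.33,0.08,0,0,0],[50,0.82,-0.33,0.08,0,0,0],[50,0.82,-0.33,0.08,0,0,0],[50,0.82,-0.33,0.08,0,0,0],[50,0.82,-0.33,0.08,0,0,0]]'
python3 -m creep '[[50,0,0,-0.94,0,0,0],[50,0,0,-0.94,0,0,0],[50,0,0,-0.94,0,0,0],[50,0,0,-0.94,0,0,0],[50,0,0,0,0,0,0]]'
python3 - <<'E'
from k2 import *; from plant import *
s=r.get_state(); K=W((-20,-122,311),x)[0]; print((K-s["tcp_pos"])*1000)
c=capture("wrist"); print(proj(W([(-20,-85,330),(-20,-147,330)],x),c).round(),[(np.round(d["bbox"]).tolist(),round(d["conf"],2)) for d in search_frame(c,"lever_knob")[:3]])
E
python3 -m creep '[[16,0,0,0,0,0,0],[10,0,0,0,0,0,0],[5,0,0,0,0,0,0],[5,0,0,0,0,0,0],[5,0,0,0,0,0,0],[5,0,0,0,0,0,0],[5,0,0,0,0,0,0]]' 45
```

```text
time_s: 15.4
tcp_pos: [0.6359, -0.1017, 0.4036]
eef_rot: [-179.7, 0.0, -78.4]
contact_force: [-0.1, 0.2, 0.4]
gripper_width: 0.05
gripper_force: 0.0
time_s: 15.82
tcp_pos: [0.6328, -0.1009, 0.3042]
eef_rot: [179.9, 0.2, -78.4]
contact_force: [-0.2, 0.9, -1.3]
gripper_width: 0.0497
gripper_force: 0.0
[ 5.36640768 -1.39997774  6.77610099]
[[313. 389.]
 [313. 268.]] [([297.0, 255.0, 339.0, 391.0], 0.64)]
time_s: 16.5
tcp_pos: [0.6363, -0.1014, 0.31]
eef_rot: [-179.6, 0.0, -78.4]
contact_force: [1.5, 0.6, 1.1]
gripper_width: 0.0147
gripper_force: 45.0
```

```bash
cat > lev.py <<'E'
from k2 import *; from plant import r
s=r.get_state(); P=s["tcp_pos"]+[0,0,.019]; d=Rp.T@(P-W((-20,-122,190),x)[0])*1000; L=np.arctan2(-d[0],d[2]); F=Rp.T@s["contact_force"]
t=np.array([-np.cos(L),0,-np.sin(L)]); n=np.array([-np.sin(L),0,np.cos(L)])
print("t",round(s["time_s"],2),"L",L.round(3),"rad",np.hypot(d[0],d[2]).round(1),"y",d[1].round(1),"resist",-(F@t).round(2),"spring",round(2.6+5.9*L,1),"radial",(F@n).round(2),"Fy",F[1].round(2))
E
python3 lev.py
python3 -m creep '[[5,-0.275,-0.054,-0.007,0,0,0],[5,-0.274,-0.054,-0.021,0,0,0],[5,-0.273,-0.054,-0.035,0,0,0],[5,-0.271,-0.053,-0.049,0,0,0],[5,-0.268,-0.053,-0.062,0,0,0],[5,-0.265,-0.052,-0.076,0,0,0],[5,-0.261,-0.051,-0.089,0,0,0],[5,-0.256,-0.05,-0.103,0,0,0]]'|tail -2; python3 lev.py
python3 -m creep '[[5,-0.25,-0.049,-0.115,0,0,0],[5,-0.245,-0.048,-0.128,0,0,0],[5,-0.238,-0.047,-0.14,0,0,0],[5,-0.231,-0.045,-0.152,0,0,0]]' |tail -2; python3 lev.py
python3 -m creep '[[5,-0.223,-0.044,-0.164,0,0,0],[5,-0.215,-0.042,-0.175,0,0,0],[5,0,0,0,0,0,0]]'|tail -2; python3 lev.py
```

```text
t 16.5 L 0.012 rad 139.0 y 1.2 resist 1.62 spring 2.7 radial 1.06 Fy 0.28
gripper_width: 0.0147
gripper_force: 45.0
t 17.17 L 0.386 rad 141.2 y 1.3 resist 11.13 spring 4.9 radial 5.49 Fy 1.77
gripper_width: 0.0147
gripper_force: 45.0
t 17.5 L 0.576 rad 140.5 y 1.3 resist 14.67 spring 6.0 radial -1.02 Fy 3.2
gripper_width: 0.0152
gripper_force: 45.0
t 17.75 L 0.687 rad 140.1 y 1.4 resist 10.32 spring 6.7 radial -2.99 Fy 3.42
```

```bash
python3 -m creep '[[5,-0.126,-0.025,-0.108,0,0,0],[5,-0.123,-0.024,-0.111,0,0,0],[5,-0.12,-0.023,-0.115,0,0,0]]'|tail -0 2>/dev/null; python3 lev.py
python3 -m creep '[[5,-0.115,-0.023,-0.12,0,0,0],[5,-0.112,-0.022,-0.123,0,0,0],[5,-0.108,-0.021,-0.127,0,0,0]]' 2>/dev/null|tail -0; python3 lev.py
python3 -m creep '[[5,-0.104,-0.02,-0.131,0,0,0],[5,0,0,0,0,0,0]]' 2>/dev/null|tail -0; python3 lev.py
```

```text
t 18.0 L 0.763 rad 139.8 y 1.4 resist 14.71 spring 7.1 radial 0.68 Fy 3.45
t 18.25 L 0.852 rad 139.5 y 1.4 resist 13.61 spring 7.6 radial -3.14 Fy 4.39
t 18.42 L 0.887 rad 139.4 y 1.4 resist 12.8 spring 7.8 radial -3.96 Fy 3.21Exception ignored on flushing sys.stdout:
BrokenPipeError: [Errno 32] Broken pipe
```

```bash
python3 -m creep '[[5,-0.103,-0.02,-0.132,0,0,0],[5,-0.1,-0.02,-0.134,0,0,0]]' >/dev/null; python3 lev.py
python3 -m creep '[[5,-0.096,-0.019,-0.137,0,0,0],[5,0,0,0,0,0,0]]' >/dev/null; python3 lev.py
python3 -m creep '[[5,-0.089,-0.018,-0.141,0,0,0],[5,0,0,0,0,0,0]]' >/dev/null; python3 lev.py
python3 -m creep '[[5,-0.085,-0.017,-0.144,0,0,0],[5,0,0,0,0,0,0]]' >/dev/null; python3 lev.py
```

```text
t 18.58 L 0.94 rad 139.3 y 1.3 resist 15.42 spring 8.1 radial -3.72 Fy 4.76
t 18.75 L 0.976 rad 139.3 y 1.4 resist 12.58 spring 8.4 radial -4.92 Fy 3.61
t 18.92 L 1.005 rad 139.3 y 1.4 resist 14.13 spring 8.5 radial -4.37 Fy 4.45
t 19.08 L 1.029 rad 139.2 y 1.3 resist 17.01 spring 8.7 radial -3.64 Fy 5.8
```

```bash
python3 -m creep '[[5,-0.042,-0.008,-0.072,0,0,0],[5,0,0,0,0,0,0]]' >/dev/null; python3 lev.py
python3 -m creep '[[5,0,0,0,0,0,0],[5,0,0,0,0,0,0]]' >/dev/null; python3 lev.py
```

```text
t 19.25 L 1.034 rad 139.2 y 1.3 resist 20.53 spring 8.7 radial 0.9 Fy 7.48
t 19.42 L 1.033 rad 139.2 y 1.3 resist 19.95 spring 8.7 radial 1.25 Fy 7.45
```

```bash
python3 -m creep '[[5,-0.042,-0.008,-0.072,0,0,0],[5,0,0,0,0,0,0],[5,0,0,0,0,0,0]]' >/dev/null; python3 lev.py
python3 -m creep '[[5,0,0,0,0,0,0],[5,0,0,0,0,0,0]]' >/dev/null; python3 lev.py
python3 - <<'E'
from plant import *; import cv2
c=capture("scene"); cv2.imwrite("pics/f.png",cv2.resize(c["frame"][220:370,240:400,::-1],(640,600),interpolation=2))
E
```

```text
t 19.67 L 1.04 rad 139.0 y 1.2 resist 24.67 spring 8.7 radial 3.38 Fy 9.62
t 19.83 L 1.04 rad 139.1 y 1.2 resist 24.86 spring 8.7 radial 3.0 Fy 8.51
```

View pics/f.png

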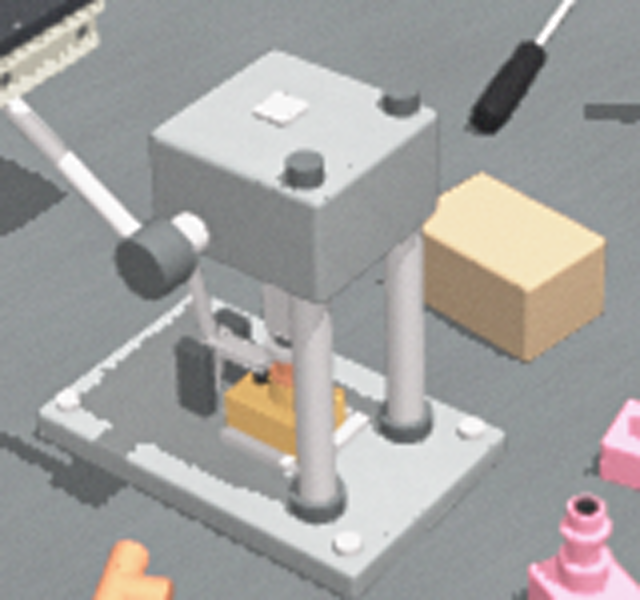

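The scene crop shows the clamp foot on the valve, the stub down with its bead at the boss (285,385), and the lever held low. It is firmly home, at about 16 N over the spring on the handle. Next I'll ease the lever up.

```bash
python3 -m creep '[[5,0.145,0.028,0.238,0,0,0],[5,0.157,0.031,0.23,0,0,0],[5,0.168,0.033,0.222,0,0,0],[5,0.178,0.035,0.213,0,0,0],[5,0.188,0.037,0.204,0,0,0],[5,0.198,0.039,0.194,0,0,0],[5,0.207,0.041,0.184,0,0,0],[5,0.216,0.042,0.173,0,0,0]]' >/dev/null; python3 lev.py
python3 -m creep '[[5,0.225,0.044,0.161,0,0,0],[5,0.232,0.046,0.15,0,0,0],[5,0.239,0.047,0.138,0,0,0],[5,0.246,0.048,0.125,0,0,0],[5,0.252,0.049,0.113,0,0,0],[5,0.257,0.05,0.1,0,0,0],[5,0.261,0.051,0.087,0,0,0],[5,0.265,0.052,0.073,0,0,0]]' >/dev/null; python3 lev.py
python3 -m creep '[[5,0.2,0.04,0.045,0,0,0],[5,0.2,0.04,0.03,0,0,0],[5,0.2,0.04,0.02,0,0,0],[5,0,0,0,0,0,0]]' >/dev/null; python3 lev.py
```

```text
t 20.55 L 0.705 rad 138.0 y 1.4 resist 0.53 spring 6.8 radial -5.73 Fy 0.28
t 21.22 L 0.298 rad 135.2 y 1.1 resist -2.38 spring 4.4 radial 0.86 Fy -1.2
t 21.55 L 0.174 rad 133.9 y 1.1 resist 1.85 spring 3.6 radial 3.31 Fy -0.75
```

```bash
python3 -m creep '[[5,0.2,0.04,0.025,0,0,0],[5,0.2,0.04,0.02,0,0,0],[5,0.2,0.04,0.01,0,0,0],[5,0.15,0.03,0,0,0,0],[5,0,0,0,0,0,0]]' >/dev/null; python3 lev.py
python3 -m creep '[[5,0.1,0.02,0,0,0,0],[5,0.08,0.015,0,0,0,0],[5,0,0,0,0,0,0],[5,0,0,0,0,0,0]]' >/dev/null; python3 lev.py
```

```text
t 21.97 L 0.035 rad 132.7 y 1.2 resist 1.57 spring 2.8 radial 0.96 Fy -2.66
t 22.3 L 0.01 rad 132.9 y 1.1 resist -3.12 spring 2.7 radial 1.3 Fy -1.9
```

```bash
python3 -m creep '[[30,0,0,0,0,0,0],[50,0,0,0,0,0,0],[50,0,0,0,0,0,0],[50,0,0,0.5,0,0,0],[50,0,0,0.9,0,0,0],[50,0,0,0.9,0,0,0],[50,0,0,0.9,0,0,0],[50,0,0,0.5,0,0,0]]'
python3 - <<'E'
from k2 import *; from plant import *
c=capture("top"); print(proj(W([(-20,-85,330),(-20,-147,330)],x),c).round().tolist(),[(np.round(d["bbox"]).tolist(),round(d["conf"],2)) for d in search_frame(c,"lever_knob")[:2]])
p,_=fit(); s=r.get_state(); q=s["joints"]; T=TB(40,16); 
c=np.array([.48,-.04,.39]); a=cp(76,40,16,-55,26,34); b=cp(76,40,16,14,26,34)
path(q,[(c,tool(0,"A"),8),(c,T,17),(a+[-.02,0,.06],T,8),(a,T,4),(b,T,8),(cp(74,40,16,14,17,34),T,4),(cp(58,40,16,14,17,34),T,8),(cp(44,40,16,14,17,34),T,8),(cp(28,40,16,14,17,34),T,8),(cp(12,40,16,14,17,34),T,8)],p)
E
```

```text
time_s: 22.97
tcp_pos: [0.6379, -0.1008, 0.3993]
eef_rot: [-179.5, -0.0, -78.4]
contact_force: [-0.0, -0.6, 1.1]
gripper_width: 0.0497
gripper_force: 0.0
[[413.0, 236.0], [444.0, 231.0]] [([399.0, 228.0, 430.0, 254.0], 0.59)]
rows 8 shift/row [-0.791  0.304 -0.047] turn/row [-0.01  0.08 -0.06] q [ 19.  -2.  -6.  -0. -86.  -8.] maxstep 2.8 cost 0.0 j5 -86 j3 -6
rows 17 shift/row [0. 0. 0.] turn/row [ 2.67 -0.6  -4.7 ] q [ -5. -17. -18. -31. -58. -59.] maxstep 4.5 cost 0.0 j5 -58 j3 -18
rows 8 shift/row [ 0.192  0.308 -0.676] turn/row [0. 0. 0.] q [  6. -10. -30. -34. -36. -58.] maxstep 2.8 cost 0.0 j5 -36 j3 -30
rows 4 shift/row [ 0.2  0.  -0.6] turn/row [0. 0. 0.] q [  3.  -3. -30. -43. -32. -45.] maxstep 3.4 cost 0.0 j5 -32 j3 -30
rows 8 shift/row [ 0.191  0.134 -0.254] turn/row [0. 0. 0.] q [  4.   5. -28. -49. -27. -38.] maxstep 1.0 cost 0.0 j5 -27 j3 -30
rows 4 shift/row [-0.095 -0.019 -0.065] turn/row [0. 0. 0.] q [  3.   5. -29. -51. -27. -36.] maxstep 0.6 cost 0.0 j5 -27 j3 -29
rows 8 shift/row [-0.102 -0.02  -0.046] turn/row [0. 0. 0.] q [  2.   4. -31. -53. -28. -32.] maxstep 0.5 cost 0.0 j5 -27 j3 -31
rows 8 shift/row [-0.076 -0.015 -0.063] turn/row [0. 0. 0.] q [ -0.   4. -32. -56. -28. -28.] maxstep 0.6 cost 0.0 j5 -28 j3 -32
rows 8 shift/row [-0.066 -0.013 -0.092] turn/row [0. 0. 0.] q [ -3.   6. -33. -61. -29. -21.] maxstep 0.9 cost 0.0 j5 -28 j3 -33
rows 8 shift/row [-0.038 -0.008 -0.107] turn/row [0. 0. 0.] q [ -6.   8. -34. -65. -29. -13.] maxstep 1.0 cost 0.0 j5 -29 j3 -34
```

```bash
python3 -m creep '[[0,-0.79,0.3,-0.05,0,0,0],[0,-0.79,0.3,-0.05,0,0,0],[0,-0.79,0.3,-0.05,0,0,0],[0,-0.79,0.3,-0.05,0,0,0],[0,-0.79,0.3,-0.05,0,0,0],[0,-0.79,0.3,-0.05,0,0,0],[0,-0.79,0.3,-0.05,0,0,0],[0,-0.79,0.3,-0.05,0,0,0]]' >/dev/null
python3 -m creep '[[0,0,0,0,2.67,-0.6,-4.7],[0,0,0,0,2.67,-0.6,-4.7],[0,0,0,0,2.67,-0.6,-4.7],[0,0,0,0,2.67,-0.6,-4.7],[0,0,0,0,2.67,-0.6,-4.7],[0,0,0,0,2.67,-0.6,-4.7],[0,0,0,0,2.67,-0.6,-4.7],[0,0,0,0,2.67,-0.6,-4.7]]' >/dev/null
python3 -m creep '[[0,0,0,0,2.67,-0.6,-4.7],[0,0,0,0,2.67,-0.6,-4.7],[0,0,0,0,2.67,-0.6,-4.7],[0,0,0,0,2.67,-0.6,-4.7],[0,0,0,0,2.67,-0.6,-4.7],[0,0,0,0,2.67,-0.6,-4.7],[0,0,0,0,2.67,-0.6,-4.7],[0,0,0,0,2.67,-0.6,-4.7]]' >/dev/null
python3 -m creep '[[0,0,0,0,2.67,-0.6,-4.7],[0,0.2,0.3,-0.7,0,0,0],[0,0.2,0.3,-0.7,0,0,0],[0,0.2,0.3,-0.7,0,0,0],[0,0.2,0.3,-0.7,0,0,0],[0,0.2,0.3,-0.7,0,0,0],[0,0.2,0.3,-0.7,0,0,0],[0,0,0,0,0,0,0]]'
python3 - <<'E'
from k2 import *; from plant import *
p,_=fit(); s=r.get_state(); q=s["joints"]; T=TB(40,16); 
a=cp(76,40,16,-55,26,34); b=cp(76,40,16,14,26,34)
path(q,[(a,T,6),(b,T,8)],p)
c=capture("scene"); print(proj(W([(-20,-85,330),(-20,-147,330)],x),c).round().tolist(),[(np.round(d["bbox"]).tolist(),round(d["conf"],2)) for d in search_frame(c,"lever_knob")[:2]])
import cv2
d=capture("wrist"); f=d["frame"][:,:,::-1].copy()
H=[(-80,-5,138),(-80,57,138),(-55,-55,175),(-55,55,175)]
for v in proj(W(H,x),d): print(v.round()); cv2.drawMarker(f,tuple(int(t) for t in v),(0,0,255),0,8,1)
g=cv2.resize(c["frame"][215:365,230:400,::-1],(400,353),interpolation=2)
cv2.imwrite("pics/h.png",np.hstack([g,cv2.resize(f,(400,353))]))
E
```

```text
time_s: 25.73
tcp_pos: [0.5074, 0.0051, 0.2768]
eef_rot: [164.4, 39.8, -168.4]
contact_force: [-0.8, 0.0, -2.1]
gripper_width: 0.0003
gripper_force: 0.0
rows 6 shift/row [ 0.207  0.11  -0.548] turn/row [ 0.06 -0.02 -0.03] q [  3.  -3. -30. -43. -32. -45.] maxstep 2.5 cost 0.0 j5 -32 j3 -30
rows 8 shift/row [ 0.191  0.134 -0.254] turn/row [0. 0. 0.] q [  4.   5. -28. -49. -27. -38.] maxstep 1.0 cost 0.0 j5 -27 j3 -30
[[274.0, 229.0], [252.0, 242.0]] [([250.0, 225.0, 290.0, 294.0], 0.58), ([298.0, 308.0, 311.0, 332.0], 0.31)]
[263. 163.]
[334. 162.]
[204. 221.]
[336. 213.]
```

View pics/h.png

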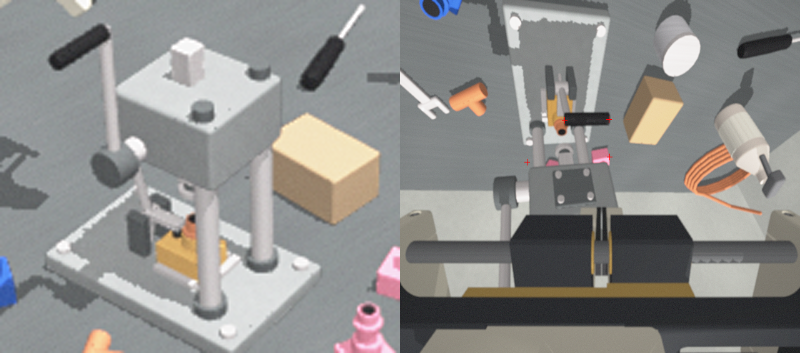

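The crops show the lever back upright (80,45), the stub seated (190,225) and the clamp still closed. The handle and head edge fall on the projected markers. I'll hook the stick behind the handle.

```bash
python3 -m creep '[[0,0.21,0.11,-0.55,0,0,0],[0,0.21,0.11,-0.55,0,0,0],[0,0.21,0.11,-0.55,0,0,0],[0,0.21,0.11,-0.55,0,0,0],[0,0.21,0.11,-0.55,0,0,0],[0,0.21,0.11,-0.55,0,0,0],[0,0,0,0,0,0,0]]'
python3 -m creep '[[0,0.19,0.13,-0.25,0,0,0],[0,0.19,0.13,-0.25,0,0,0],[0,0.19,0.13,-0.25,0,0,0],[0,0.19,0.13,-0.25,0,0,0]]'
python3 -m creep '[[0,0.19,0.13,-0.25,0,0,0],[0,0.19,0.13,-0.25,0,0,0]]'
python3 -m creep '[[0,0.19,0.13,-0.25,0,0,0],[0,0.19,0.13,-0.25,0,0,0],[0,0,0,0,0,0,0]]'
python3 - <<'E'
from k2 import *; from plant import *
s=r.get_state(); print((cp(76,40,16,14,26,34)-s["tcp_pos"])*1000)
E
```

```text
time_s: 26.47
tcp_pos: [0.5406, 0.0202, 0.1975]
eef_rot: [164.5, 40.1, -168.4]
contact_force: [-0.7, -1.8, -0.9]
gripper_width: 0.0004
gripper_force: 0.0
time_s: 26.8
tcp_pos: [0.5602, 0.0336, 0.1742]
eef_rot: [164.6, 40.2, -168.3]
contact_force: [-0.1, -1.5, -0.7]
gripper_width: -0.0
gripper_force: 0.0
time_s: 26.97
tcp_pos: [0.5694, 0.0403, 0.1609]
eef_rot: [164.6, 40.2, -168.3]
contact_force: [-0.4, 0.3, -0.6]
gripper_width: 0.0003
gripper_force: 0.0
time_s: 27.22
tcp_pos: [0.5787, 0.0469, 0.1471]
eef_rot: [164.6, 40.0, -168.3]
contact_force: [-0.4, -0.1, -0.3]
gripper_width: 0.0002
gripper_force: 0.0
[-2.09842885  1.66255876 -3.11355181]
```

```bash
python3 -m creep '[[0,-0.1,-0.02,-0.09,0,0,0],[0,-0.1,-0.02,-0.09,0,0,0],[0,-0.1,-0.02,-0.08,0,0,0],[0,-0.1,-0.02,-0.07,0,0,0],[0,-0.1,-0.02,-0.05,0,0,0],[0,-0.1,-0.02,-0.05,0,0,0],[0,-0.1,-0.02,-0.05,0,0,0],[0,-0.1,-0.02,-0.05,0,0,0]]'
python3 -m creep '[[0,-0.1,-0.02,-0.05,0,0,0],[0,-0.1,-0.02,-0.05,0,0,0],[0,-0.1,-0.02,-0.05,0,0,0],[0,-0.1,-0.02,-0.05,0,0,0],[0,-0.08,-0.015,-0.06,0,0,0],[0,-0.08,-0.015,-0.06,0,0,0],[0,-0.08,-0.015,-0.06,0,0,0],[0,-0.08,-0.015,-0.06,0,0,0]]'
python3 -m creep '[[0,-0.08,-0.015,-0.06,0,0,0],[0,-0.08,-0.015,-0.06,0,0,0],[0,-0.08,-0.015,-0.06,0,0,0],[0,-0.08,-0.015,-0.06,0,0,0],[0,-0.07,-0.013,-0.09,0,0,0],[0,-0.07,-0.013,-0.09,0,0,0],[0,-0.07,-0.013,-0.09,0,0,0],[0,-0.07,-0.013,-0.09,0,0,0]]'
python3 - <<'E'
from k2 import *; from plant import *
s=r.get_state(); print((cp(36,40,16,14,17,34)-s["tcp_pos"])*1000)
E
```

```text
time_s: 27.88
tcp_pos: [0.5585, 0.0421, 0.1361]
eef_rot: [164.6, 40.2, -168.3]
contact_force: [0.0, 0.0, 1.9]
gripper_width: 0.0006
gripper_force: 1.1
time_s: 28.55
tcp_pos: [0.54, 0.0388, 0.1242]
eef_rot: [164.6, 40.1, -168.3]
contact_force: [1.1, -0.1, 0.6]
gripper_width: 0.0006
gripper_force: 0.1
time_s: 29.22
tcp_pos: [0.5253, 0.036, 0.1094]
eef_rot: [164.6, 40.2, -168.3]
contact_force: [0.1, 0.3, 0.1]
gripper_width: 0.0002
gripper_force: 0.0
[-1.02781909  2.20847612 -2.54770324]
```

```bash
python3 -m creep '[[0,-0.07,-0.013,-0.1,0,0,0],[0,-0.07,-0.013,-0.1,0,0,0],[0,-0.07,-0.013,-0.1,0,0,0],[0,-0.07,-0.013,-0.1,0,0,0],[0,-0.04,-0.008,-0.11,0,0,0],[0,-0.04,-0.008,-0.11,0,0,0],[0,-0.04,-0.008,-0.11,0,0,0],[0,-0.04,-0.008,-0.11,0,0,0]]'
python3 -m creep '[[0,-0.04,-0.008,-0.11,0,0,0],[0,-0.04,-0.008,-0.11,0,0,0],[0,-0.04,-0.008,-0.11,0,0,0]]'
python3 - <<'E'
from k2 import *; from plant import *
s=r.get_state(); print((cp(12,40,16,14,17,34)-s["tcp_pos"])*1000)
p,_=fit(); T=TB(40,16);P=s["tcp_pos"]; path(s["joints"],[(P-.1*T[:,2]-.01*T[:,0],T,6),(P-.1*T[:,2]+[-.03,-.02,.15],T,7)],p)
E
```

```text
time_s: 29.88
tcp_pos: [0.5144, 0.0339, 0.0883]
eef_rot: [164.6, 40.2, -168.3]
contact_force: [-0.7, 0.3, 0.2]
gripper_width: 0.0005
gripper_force: 0.0
time_s: 30.13
tcp_pos: [0.5114, 0.0333, 0.0801]
eef_rot: [164.6, 40.2, -168.3]
contact_force: [0.1, 1.2, 0.8]
gripper_width: 0.0002
gripper_force: 0.0
[-0.71121817  2.26586493 -4.39862077]
rows 6 shift/row [-0.32  -0.249  0.533] turn/row [ 0.07  0.04 -0.03] q [ -6.  -6. -36. -49. -36. -32.] maxstep 3.4 cost 0.0 j5 -30 j3 -36
rows 7 shift/row [-0.214 -0.123  0.82 ] turn/row [0. 0. 0.] q [ -3. -21. -30. -33. -50. -55.] maxstep 4.7 cost 0.0 j5 -37 j3 -36
```

```bash
python3 -m creep '[[0,-0.32,-0.25,0.53,0,0,0],[0,-0.32,-0.25,0.53,0,0,0],[0,-0.32,-0.25,0.53,0,0,0],[0,-0.32,-0.25,0.53,0,0,0],[0,-0.32,-0.25,0.53,0,0,0],[0,-0.32,-0.25,0.53,0,0,0]]' >/dev/null
python3 -m creep '[[0,-0.2,-0.12,0.82,0,0,0],[0,-0.2,-0.12,0.82,0,0,0],[0,-0.2,-0.12,0.82,0,0,0],[0,-0.2,-0.12,0.82,0,0,0],[0,-0.2,-0.12,0.82,0,0,0],[0,-0.2,-0.12,0.82,0,0,0],[0,0,0,0,0,0,0]]'
python3 - <<'E'
from k2 import *; from plant import *
import cv2
c=capture("scene");d=capture("wrist"); f=d["frame"][:,:,::-1].copy()
for e in (12,): print(proj(W([[-60-82*np.cos(D(e)),y,58+82*np.sin(D(e))] for y in (-5,57)],x),d).round().tolist())
print([(np.round(k["bbox"]).tolist(),round(k["conf"],2)) for k in search_frame(d,"clamp_knob")[:2]])
g=cv2.resize(c["frame"][200:400,200:427,::-1],(400,353),interpolation=2)
cv2.imwrite("pics/i.png",np.hstack([g,cv2.resize(f,(400,353))]))
E
```

```text
time_s: 31.22
tcp_pos: [0.4341, -0.0228, 0.2874]
eef_rot: [164.8, 40.5, -168.1]
contact_force: [0.7, 0.3, 0.7]
gripper_width: 0.0001
gripper_force: 0.0
[[267.0, 126.0], [327.0, 127.0]]
[([257.0, 116.0, 333.0, 207.0], 0.94)]
```

View pics/i.png

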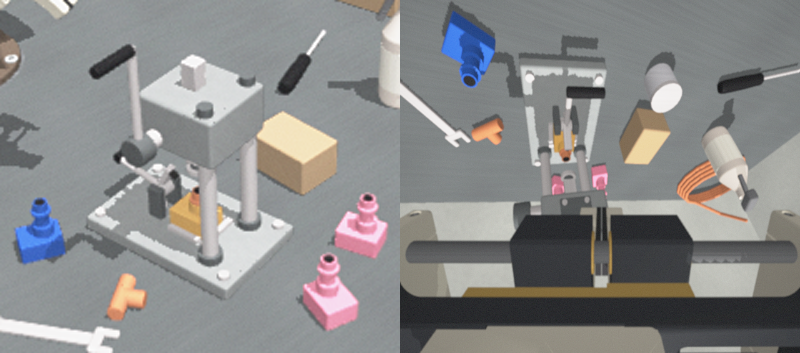

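The clamp handle lies exactly at the open prediction (585,93). The lever is upright (115,60), and the valve stands in its nest with the stub home (195,195). Nothing else has moved.

```bash
python3 -c "
from plant import close_job; print(close_job())"
```

```text
the job is handed in; nothing more can be done
None
```

I closed the clamp, pressed the stub home (about 16 N over the spring at the handle), eased the lever back to rest at about 0.6 rad/s, and swung the clamp fully open. In the last picture the valve stands in its nest and nothing else appears moved. The job was handed in at about 31 s, and no verdict came back.

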